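# Line up pulled corks on the sample board with tongs

### The arm

A 6-joint arm with a two-finger parallel gripper is mounted at the origin on the work surface; the furniture and walls round the work are solid. World frame = base frame: x ahead of the robot, y to its left, z up, the work surface at z = 0. Lengths are in m, angles in rad, forces in N, time in s.
With the tool pointing down it reaches from about 0.425 to 0.95 m from the base axis. Payload 3.5 kg.
Tool frame: the origin (TCP) lies midway between the tips of the shut fingers; the grasp point (between the pads) lies 19 mm behind it; z points along the fingers, y is the line along which they close (so a half turn about z gives the same grasp; the last joint's range is limited). The gripper opens to 85 mm and grips with 20 to 120 N. Pads are 22 mm wide; open, the fingers measure 114 mm over their backs; the gripper's body (76 mm by 85 mm) begins 54 mm behind the grasp point. The pads swing forward as they close: fully open they stand 13 mm farther back than shut.
Start: joints at [1.169, 0.286, 1.577, -0, 1.279, -0.15], TCP at [0.168, 0.654, 0.231] pointing down, gripper open.
Joint ranges: [-2.77, 2.77], [-0.9, 2.22], [0.21, 2.48], [-1.53, 4.67], [0.24, 2.81], [-2.84, 2.84]. Speed limits (rad/s): [2.79, 2.79, 3.14, 3.14, 3.14, 3.14].

### API

Orientations are given as a unit quaternion [x, y, z, w].
In Python, from plant import get_state, read_camera, ctrl gives the robot as it stands.
- The arm moves only by the shell command python3 -m crank 'ROWS' [FORCE]. ROWS is JSON, a list of rows, each a list of 3 entries, a list of its own where there are three numbers: the shift along the tool's x, y, z in mm, then the turn about the tool's z in degrees, then the closure in counts, from 0 (fully open) to 255 (shut). In form: [[[tx, ty, tz], yaw, claw], ...]. A call has 1 to 10 rows; each row is the pose to reach, as a shift and turn from the pose commanded when the call began, along the tool's axes at that moment; what a row does not reach only later rows make up. A row lasts 1/10 s, in which the tool goes at most 50 mm and 8.59 degrees, less where a joint would pass 70% of its speed; a pose out of reach is approached as far as the arm can. A call with a gripper value outside its range is refused whole. The fingers move at their own pace and stop on an object; FORCE is the grip in N (left out, the last holds). Time passes only in rows, so rows that repeat a pose let the fingers close. It gives the time, the measured TCP pose, the force, the opening and the grip force at its end, in the units of the state.
- get_state(): the state, without advancing time (a new reading comes with each control period).
- read_camera(name): name is "side" or "top"; returns a dict with "frame" (384x512x3 uint8, blue, green, red), "range_z" (384x512 float32, m along the optical axis (not along the pixel's ray), 0 where there is no reading), "vfov" (degrees; the focal length in pixels is half the picture's height over the tangent of half this angle, whatever the lens; pixels are square), "cx", "cy" (the principal point, pixels), "origin" and "orientation" of the camera in the world. Camera axes: x right, y down, z forward; pixel columns grow to the right and rows downward; lengths in m; the calibration is good to about 2 mm. A picture is of the moment at which its call begins.
- ctrl.sign_off(): hands the job in; it is judged then, once.
The state is a dict: "time": time; "qpos": joint angles; "dq": joint speeds; "joint_efforts": joint torques, N m; "eef_pos": TCP position; "tcp_rot": TCP orientation; "contact_force": force on the tool from outside, world axes, zero at the start; "wrist_torque": the same for the moment, N m; "opening": opening from 0.0 (shut) to 1.0 (fully open); "finger_force": force on a finger pad.
Only numpy, scipy, OpenCV 4.12 (cv2) and the standard library are available. Lean on these libraries where they do the work, as an engineer would, in place of code of your own. Each camera call takes 0.05 s, during which the arm holds its last target. There are 200 camera calls.

### The job

The pulled corks are going to be screened for cork taint. First push the square oak board round the brass post, a quarter turn clockwise seen from above, so that its brass plate faces the robot's side and the board sits snug in the corner of the steel stop; then take the sprung tongs and stand every cork on the table in a well of its own, stained end up - no finger or other part of the robot may touch a cork, and old corks crumble, so pinch them only lightly. Finish with the tongs lying flat on their marble pad and the board, with all its corks upright, still snug in the corner, and leave the glass and the brass-capped stopper alone.

Things in the scene. Friction and masses are not known exactly. Their poses are not given: they have to be found in the camera images.
- cork_board: loose square dark oak board, 120 x 120 x 31 mm, 0.35 to 0.6 kg, sliding on the cloth; too wide to grip, so it is pushed. Origin: centre of its underside; z up; its own -x edge is the front edge with the brass plate. When home, its axes and origin are those of corner_stop; at the start it is turned about +90 degrees (anticlockwise from above) from that, 75 to 105
- board_plate (a point): middle of the flat brass plate (12 x 70 mm) along the board's front edge, at board x = -44, y = 0 mm, on its top face
- well_1 (a point): floor centre of one of the board's six square wells, which are alike: 30 mm wide, 22 mm deep, so the floor is 9 mm above the board's underside. Far row: board x = +36 mm, y = +40 (this one), 0, -40 mm; near row: x = -6 mm, y = +40, 0, -40 mm
- corner_stop: fixed dark steel corner stop, two rails 24 mm high, open towards the robot and to its left. Origin: on the cloth, where the home board's origin belongs; x away from the robot, y to its left. In its axes: inner face of the far rail at x = +61 mm (y = -75 to +12 mm); inner face of the right-hand rail at y = -61 mm (x = -20 to +66 mm). Foot plates 4 mm thick lie outside the rails
- stop_post (a point): top centre of the fixed round brass post, 22 mm across, 36 mm high, at the near end of the right-hand rail: at corner_stop x = -24, y = -71 mm. The board is turned round it
- marble_pad: fixed flat pad of white marble, 225 x 120 x 6 mm, on which the tongs lie; origin: centre of its underside, long side along its x
- tongs: sprung steel tongs, 80 g, 201 mm long, 22 mm high, lying on edge: pinched from above, they close in the horizontal plane. Origin: 1 mm below their underside, midway between the black grips; x towards the red tips, z up. Bow (spring end) at x = -98 mm, hinges at -85, ends of the tips at +103 mm, so the tips move twice as far as the grips
- tongs_grip (a point): point midway between the two black grips, 12 mm above the tongs' origin. Grips: 52 mm long (tongs x = -26 to +26), 22 mm high (z = 1 to 23), 44 mm wide over both when open, 35 mm when the tips are on a cork. The force on a grip: about 6 N to begin to close, 10 N with the tips just on a cork; half of the rest reaches the cork: 18 N pinches it with 4 N, 30 N with 10 N
- tongs_tip (a point): point midway between the red tips, 85 mm ahead of the grip point and at its height: where a cork is held. The tips are 36 mm long (tongs x = +67 to +103), 16 mm high (z = 4 to 20), 3 mm thick, 42 mm apart inside when open; they spring open when the grips are let go. Over 10 N a side marks a cork
- cork_1: a pulled wine cork, 24 mm across and 44 mm long, 12 g, standing on the cloth with its wine-stained end up, or absent. Its own +y axis runs along the cork to the stained end. Use cork_1_mid for its place
- cork_1_mid (a point): middle of cork_1: on its axis, 22 mm above the end it stands on
- cork_2: a pulled wine cork, 24 mm across and 44 mm long, 12 g, standing on the cloth with its wine-stained end up, or absent. Its own +y axis runs along the cork to the stained end. Use cork_2_mid for its place
- cork_2_mid (a point): middle of cork_2: on its axis, 22 mm above the end it stands on
- cork_3: a pulled wine cork, 24 mm across and 44 mm long, 12 g, standing on the cloth with its wine-stained end up, or absent. Its own +y axis runs along the cork to the stained end. Use cork_3_mid for its place
- cork_3_mid (a point): middle of cork_3: on its axis, 22 mm above the end it stands on
- cork_4: a pulled wine cork, 24 mm across and 44 mm long, 12 g, standing on the cloth with its wine-stained end up, or absent. Its own +y axis runs along the cork to the stained end. Use cork_4_mid for its place
- cork_4_mid (a point): middle of cork_4: on its axis, 22 mm above the end it stands on
- cork_5: a pulled wine cork, 24 mm across and 44 mm long, 12 g, standing on the cloth with its wine-stained end up, or absent. Its own +y axis runs along the cork to the stained end. Use cork_5_mid for its place
- cork_5_mid (a point): middle of cork_5: on its axis, 22 mm above the end it stands on
- cork_6: a pulled wine cork, 24 mm across and 44 mm long, 12 g, standing on the cloth with its wine-stained end up, or absent. Its own +y axis runs along the cork to the stained end. Use cork_6_mid for its place
- cork_6_mid (a point): middle of cork_6: on its axis, 22 mm above the end it stands on
- tasting_glass: stemmed tasting glass, 65 mm across, 155 mm high, a bystander; origin: centre of its foot
- stopper: turned cork stopper standing on its brass cap, 29 mm across, 37 mm high, a bystander (not one of the corks); origin: centre of its foot
There are look-alikes about, which are no part of the job. Leave any blue, green or red look-alike of the cork_2 alone.

How it is judged:
On the way, in this order (a step that is already met when the one before it is completed fails the run):
1. the board has been turned and sits home in the corner stop, brass plate to the front (horizontal distance between cork_board and corner_stop below 0.008 m and angle between the x axis of cork_board and the x axis of corner_stop, either way round below 0.09 rad and x of board_plate in the frame of corner_stop below -0.03 m), for 0.2 s.
2. every cork stands upright in a well of the board (((x of cork_1_mid in the frame of cork_board between 0.03 and 0.042 m and y of cork_1_mid in the frame of cork_board between 0.034 and 0.046 m) or (x of cork_1_mid in the frame of cork_board between 0.03 and 0.042 m and y of cork_1_mid in the frame of cork_board between -0.006 and 0.006 m) or (x of cork_1_mid in the frame of cork_board between 0.03 and 0.042 m and y of cork_1_mid in the frame of cork_board between -0.046 and -0.034 m) or (x of cork_1_mid in the frame of cork_board between -0.012 and 0 m and y of cork_1_mid in the frame of cork_board between 0.034 and 0.046 m) or (x of cork_1_mid in the frame of cork_board between -0.012 and 0 m and y of cork_1_mid in the frame of cork_board between -0.006 and 0.006 m) or (x of cork_1_mid in the frame of cork_board between -0.012 and 0 m and y of cork_1_mid in the frame of cork_board between -0.046 and -0.034 m)) and height (world z) of cork_1_mid between 0.026 and 0.038 m and angle between each of cork_1, cork_2, cork_3, cork_4, cork_5, cork_6's own y axis and vertical below 0.2 rad and ((x of cork_2_mid in the frame of cork_board between 0.03 and 0.042 m and y of cork_2_mid in the frame of cork_board between 0.034 and 0.046 m) or (x of cork_2_mid in the frame of cork_board between 0.03 and 0.042 m and y of cork_2_mid in the frame of cork_board between -0.006 and 0.006 m) or (x of cork_2_mid in the frame of cork_board between 0.03 and 0.042 m and y of cork_2_mid in the frame of cork_board between -0.046 and -0.034 m) or (x of cork_2_mid in the frame of cork_board between -0.012 and 0 m and y of cork_2_mid in the frame of cork_board between 0.034 and 0.046 m) or (x of cork_2_mid in the frame of cork_board between -0.012 and 0 m and y of cork_2_mid in the frame of cork_board between -0.006 and 0.006 m) or (x of cork_2_mid in the frame of cork_board between -0.012 and 0 m and y of cork_2_mid in the frame of cork_board between -0.046 and -0.034 m)) and height (world z) of cork_2_mid between 0.026 and 0.038 m and ((x of cork_3_mid in the frame of cork_board between 0.03 and 0.042 m and y of cork_3_mid in the frame of cork_board between 0.034 and 0.046 m) or (x of cork_3_mid in the frame of cork_board between 0.03 and 0.042 m and y of cork_3_mid in the frame of cork_board between -0.006 and 0.006 m) or (x of cork_3_mid in the frame of cork_board between 0.03 and 0.042 m and y of cork_3_mid in the frame of cork_board between -0.046 and -0.034 m) or (x of cork_3_mid in the frame of cork_board between -0.012 and 0 m and y of cork_3_mid in the frame of cork_board between 0.034 and 0.046 m) or (x of cork_3_mid in the frame of cork_board between -0.012 and 0 m and y of cork_3_mid in the frame of cork_board between -0.006 and 0.006 m) or (x of cork_3_mid in the frame of cork_board between -0.012 and 0 m and y of cork_3_mid in the frame of cork_board between -0.046 and -0.034 m)) and height (world z) of cork_3_mid between 0.026 and 0.038 m and ((x of cork_4_mid in the frame of cork_board between 0.03 and 0.042 m and y of cork_4_mid in the frame of cork_board between 0.034 and 0.046 m) or (x of cork_4_mid in the frame of cork_board between 0.03 and 0.042 m and y of cork_4_mid in the frame of cork_board between -0.006 and 0.006 m) or (x of cork_4_mid in the frame of cork_board between 0.03 and 0.042 m and y of cork_4_mid in the frame of cork_board between -0.046 and -0.034 m) or (x of cork_4_mid in the frame of cork_board between -0.012 and 0 m and y of cork_4_mid in the frame of cork_board between 0.034 and 0.046 m) or (x of cork_4_mid in the frame of cork_board between -0.012 and 0 m and y of cork_4_mid in the frame of cork_board between -0.006 and 0.006 m) or (x of cork_4_mid in the frame of cork_board between -0.012 and 0 m and y of cork_4_mid in the frame of cork_board between -0.046 and -0.034 m)) and height (world z) of cork_4_mid between 0.026 and 0.038 m and ((x of cork_5_mid in the frame of cork_board between 0.03 and 0.042 m and y of cork_5_mid in the frame of cork_board between 0.034 and 0.046 m) or (x of cork_5_mid in the frame of cork_board between 0.03 and 0.042 m and y of cork_5_mid in the frame of cork_board between -0.006 and 0.006 m) or (x of cork_5_mid in the frame of cork_board between 0.03 and 0.042 m and y of cork_5_mid in the frame of cork_board between -0.046 and -0.034 m) or (x of cork_5_mid in the frame of cork_board between -0.012 and 0 m and y of cork_5_mid in the frame of cork_board between 0.034 and 0.046 m) or (x of cork_5_mid in the frame of cork_board between -0.012 and 0 m and y of cork_5_mid in the frame of cork_board between -0.006 and 0.006 m) or (x of cork_5_mid in the frame of cork_board between -0.012 and 0 m and y of cork_5_mid in the frame of cork_board between -0.046 and -0.034 m)) and height (world z) of cork_5_mid between 0.026 and 0.038 m and ((x of cork_6_mid in the frame of cork_board between 0.03 and 0.042 m and y of cork_6_mid in the frame of cork_board between 0.034 and 0.046 m) or (x of cork_6_mid in the frame of cork_board between 0.03 and 0.042 m and y of cork_6_mid in the frame of cork_board between -0.006 and 0.006 m) or (x of cork_6_mid in the frame of cork_board between 0.03 and 0.042 m and y of cork_6_mid in the frame of cork_board between -0.046 and -0.034 m) or (x of cork_6_mid in the frame of cork_board between -0.012 and 0 m and y of cork_6_mid in the frame of cork_board between 0.034 and 0.046 m) or (x of cork_6_mid in the frame of cork_board between -0.012 and 0 m and y of cork_6_mid in the frame of cork_board between -0.006 and 0.006 m) or (x of cork_6_mid in the frame of cork_board between -0.012 and 0 m and y of cork_6_mid in the frame of cork_board between -0.046 and -0.034 m)) and height (world z) of cork_6_mid between 0.026 and 0.038 m), for 0.2 s.
At the end, for the whole second after the job is handed in: Board home: centre within 8 mm, square within 5 degrees, plate to the front. Each cork stands in a well: within 6 mm of its centre, 0.2 rad of upright, stained end up, foot on the floor. Tongs flat on the pad, grip point within 50 mm along, 45 mm across its centre. All at rest, let go (all of step 1 and all of step 2 and x of tongs in the frame of marble_pad between -0.05 and 0.05 m and y of tongs in the frame of marble_pad between -0.045 and 0.045 m and z of tongs in the frame of marble_pad below 0.012 m and angle between tongs's own z axis and vertical below 0.12 rad and linear speed of each of cork_1, cork_2, cork_3, cork_4, cork_5, cork_6, cork_board, tongs below 0.02 m/s); the robot touches nothing.
It fails at once if the robot touches a cork with its fingers or arm (contact force between any of the fingers, the arm and cork_1 above 0.5 N or contact force between any of the fingers, the arm and cork_2 above 0.5 N or contact force between any of the fingers, the arm and cork_3 above 0.5 N or contact force between any of the fingers, the arm and cork_4 above 0.5 N or contact force between any of the fingers, the arm and cork_5 above 0.5 N or contact force between any of the fingers, the arm and cork_6 above 0.5 N).
It fails at once if a cork is pinched by the tongs with more than 10 N a side (20 N counting both tips) (contact force between tongs and cork_1 above 20 N or contact force between tongs and cork_2 above 20 N or contact force between tongs and cork_3 above 20 N or contact force between tongs and cork_4 above 20 N or contact force between tongs and cork_5 above 20 N or contact force between tongs and cork_6 above 20 N).
It fails at once if the glass or the capped stopper is moved more than 3 cm or tipped (distance of any of tasting_glass, stopper from where it was at the start of the episode above 0.03 m or angle between any of tasting_glass, stopper's own z axis and vertical above 0.3 rad).
Of cork_1, cork_2, cork_3, cork_4, cork_5, cork_6 only 4 to 6 are there at a start; the rules pass over those that are not, and their reading is None.
At some moment in a run one of cork_board, tongs may be knocked a few centimetres aside while the robot is not near it.
It also fails if it takes over 210 s, if anything falls off the work surface, if the arm or the gripper's body presses on something with over 40 N, if the wrist force passes 120 N, or if a joint passes its speed limit or range.

## Working session

There is one attempt and no reset: what is moved stays moved. The work goes in short steps, Python scripts to look and compute and a shell command to move; the robot and the scene stay as the last step left them, time stands still between calls to the robot, and variables do not carry over. Pictures are saved under pics/ and viewed, at most 14 in all, crops included, and the job is handed in when it is done.

```bash
mkdir -p pics; ls; cat > h.py <<'E'
import numpy as np,cv2
from scipy.spatial.transform import Rotation as R
from plant import get_state, read_camera, ctrl
def cam(n,save=None):
    c=read_camera(n)
    if save: cv2.imwrite('pics/'+save,c['frame'])
    c['f']=c['frame'].shape[0]/2/np.tan(np.radians(c['vfov'])/2)
    c['R']=R.from_quat(c['orientation']).as_matrix(); c['o']=np.array(c['origin'])
    return c
def plane(c,uv,z):
    uv=np.atleast_2d(np.array(uv,float))
    d=np.c_[(uv[:,0]-c['cx'])/c['f'],(uv[:,1]-c['cy'])/c['f'],np.ones(len(uv))]@c['R'].T
    return c['o']+d*((z-c['o'][2])/d[:,2])[:,None]
def cloud(c):
    v,u=np.mgrid[:c['frame'].shape[0],:c['frame'].shape[1]]
    z=c['range_z']
    p=np.stack([(u-c['cx'])/c['f']*z,(v-c['cy'])/c['f']*z,z],-1)
    return p@c['R'].T+c['o']
def proj(c,p):
    q=(np.atleast_2d(p)-c['o'])@c['R']
    return np.c_[c['cx']+c['f']*q[:,0]/q[:,2],c['cy']+c['f']*q[:,1]/q[:,2]]
E
python3 - <<'E'
from h import *
for n in('top','side'):
    c=cam(n,n+'0.png'); print(n,c['o'],c['R'].round(3).tolist(),c['f'],c['cx'],c['cy'])
s=get_state(); print({k:(np.round(v,3)) for k,v in s.items()}); print(R.from_quat(s['tcp_rot']).as_matrix().round(3))
E
```

```text
pics
top [0.1775039  0.12678506 1.40348771] [[-0.332, -0.89, 0.312], [-0.943, 0.314, -0.108], [-0.002, -0.33, -0.944]] 409.85179982046856 258.3411102252095 187.82067188429667
side [0.43444777 1.0515554  0.6401822 ] [[-0.985, -0.09, 0.145], [-0.17, 0.455, -0.874], [0.013, -0.886, -0.464]] 441.576512581456 254.05867467699926 187.372592627268
{'time': np.float64(0.1), 'qpos': array([ 1.169,  0.287,  1.578, -0.   ,  1.279, -0.15 ]), 'dq': array([-0.001, -0.002, -0.004, -0.   ,  0.002, -0.002]), 'joint_efforts': array([ 1.000e-03, -4.073e+01, -2.937e+01, -0.000e+00,  3.000e-03,
       -0.000e+00]), 'eef_pos': array([0.168, 0.653, 0.23 ]), 'tcp_rot': array([ 0.126,  0.992, -0.001, -0.   ]), 'contact_force': array([0.693, 0.534, 0.089]), 'wrist_torque': array([ 0.01 , -0.014,  0.017]), 'finger_force': np.float64(0.0), 'opening': np.float64(0.998)}
[[-0.968  0.249 -0.001]
 [ 0.249  0.968 -0.002]
 [ 0.    -0.002 -1.   ]]
```

View pics/top0.png

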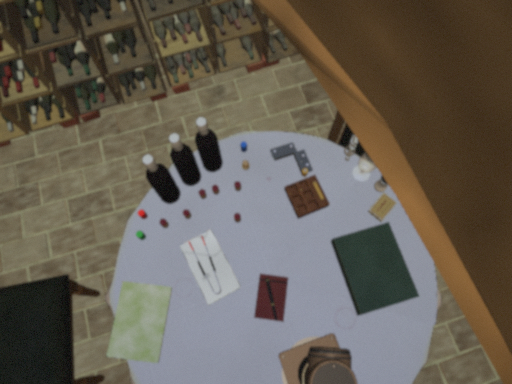

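View pics/side0.png

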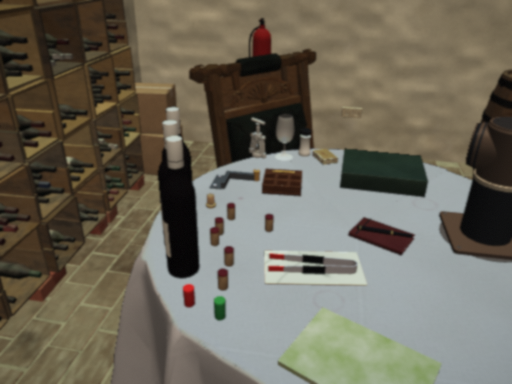

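The top view shows six stained corks near px (202,194), (215,189), (237,186), (186,214), (164,223) and (237,217). The board is at (306,196), the stop at (295,155), the tongs at (210,267), the stopper at (245,165) and the glass at (362,172). The side view agrees with this.

```bash
python3 - <<'E'
from h import *
c=cam('top'); P=cloud(c)
im=c['frame']
print('base',proj(c,[[0,0,0],[0.168,0.654,0.23]]).round(0).tolist())
# corks: height 0.03..0.06 points cluster
m=((P[...,2]>0.03)&(P[...,2]<0.06)&(c['range_z']>0)).astype(np.uint8)
n,l,st,ce=cv2.connectedComponentsWithStats(m)
for i in range(1,n):
    if 8<st[i,4]<400:
        mm=l==i; q=P[mm]
        print(ce[i].round(1),st[i,4],q.mean(0).round(3),'zmax',q[:,2].max().round(3),im[mm].mean(0).round(0))
hsv=cv2.cvtColor(im,cv2.COLOR_BGR2HSV)
# pixel rays
for nm,uv,z in [('corks',[(202,194),(215,189),(237,186),(186,214),(164,223),(237,217)],.044)]: print(plane(c,uv,z).round(3).tolist())
crop=im[130:310,130:400]; cv2.imwrite('pics/crop0.png',cv2.resize(crop,None,fx=2.9,fy=2.9,interpolation=cv2.INTER_CUBIC))
s=cam('side');P2=cloud(s)
m=((P2[...,2]>0.02)&(P2[...,2]<0.06)&(s['range_z']>0)).astype(np.uint8)
n,l,st,ce=cv2.connectedComponentsWithStats(m)
for i in range(1,n):
    if 20<st[i,4]<1500:
        q=P2[l==i]; print('S',ce[i].round(1),st[i,4],q.mean(0).round(3),q[:,2].max().round(3))
E
```

```text
base [[316.0, 373.0], [66.0, 407.0]]
[30.9  2.6] 30 [1.722 0.598 0.039] zmax 0.057 [50. 60. 59.]
[69.6  7.4] 37 [1.636 0.448 0.045] zmax 0.058 [33. 43. 51.]
[63.1  7.6] 27 [1.643 0.473 0.047] zmax 0.06 [28. 37. 44.]
[ 3.7 15.9] 81 [1.683 0.712 0.045] zmax 0.06 [30. 39. 45.]
[42.1 11.7] 12 [1.642 0.556 0.054] zmax 0.059 [26. 46. 55.]
[339.1 116. ] 43 [ 0.795 -0.408  0.043] zmax 0.06 [33. 50. 67.]
[243.4 144.4] 40 [ 0.804 -0.033  0.043] zmax 0.05 [145.  94.  68.]
[349.2 153. ] 16 [ 0.643 -0.382  0.045] zmax 0.06 [ 95. 106. 112.]
[213.5 165. ] 65 [0.762 0.095 0.045] zmax 0.06 [28. 27. 28.]
[245.4 162.4] 29 [ 0.736 -0.017  0.038] zmax 0.044 [100. 119. 134.]
[192.1 179. ] 66 [0.735 0.182 0.045] zmax 0.06 [27. 26. 27.]
[304.6 170.4] 29 [ 0.636 -0.207  0.037] zmax 0.045 [ 85. 116. 134.]
[380.9 184.4] 36 [ 0.495 -0.439  0.045] zmax 0.058 [ 88.  99. 106.]
[237.3 184.2] 43 [0.664 0.037 0.044] zmax 0.05 [75. 70. 98.]
[215.  187.7] 43 [0.678 0.115 0.044] zmax 0.051 [76. 71. 99.]
[171.7 196.3] 64 [0.697 0.267 0.045] zmax 0.06 [28. 26. 27.]
[202. 192.] 40 [0.678 0.163 0.043] zmax 0.048 [73. 68. 97
[... 993 characters left out ...]
59
S [325.6 153.9] 162 [ 0.422 -0.415  0.022] 0.026
S [239.3 174.3] 174 [ 0.687 -0.186  0.026] 0.043
S [282.5 179.2] 736 [ 0.548 -0.172  0.029] 0.036
S [210.6 197.7] 63 [ 0.734 -0.009  0.032] 0.041
S [231.1 208.3] 100 [0.663 0.045 0.036] 0.046
S [485.1 232.7] 723 [0.018 0.047 0.04 ] 0.06
S [269.1 219.7] 104 [0.554 0.083 0.036] 0.047
S [216.7 228.2] 217 [0.677 0.149 0.037] 0.047
S [383.1 230.6] 203 [0.263 0.061 0.024] 0.03
S [229.  252.8] 141 [0.624 0.244 0.037] 0.047
S [183.4 262.6] 478 [0.714 0.303 0.04 ] 0.06
S [316.9 262.5] 608 [0.424 0.227 0.025] 0.031
S [222.9 275.8] 159 [0.619 0.327 0.037] 0.047
S [188.7 291.9] 178 [0.675 0.39  0.037] 0.048
S [219.6 304.5] 193 [0.605 0.414 0.037] 0.047
```

View pics/crop0.png

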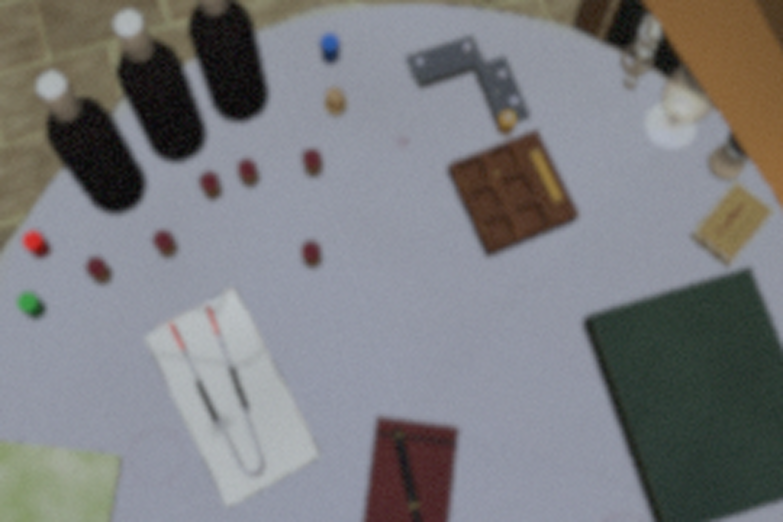

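The crop shows the post at crop (507,120), with the right rail running up from it and the far rail to the upper left. The board centre is at (513,193) with its plate on the right edge. The tongs lie on the pad, tips up-left.

```bash
cat > meas.py <<'E'
from h import *
def board(c,near):
    P=cloud(c);im=c['frame'].astype(int);hsv=cv2.cvtColor(c['frame'],cv2.COLOR_BGR2HSV)
    q=plane(c,np.argwhere(np.ones(im.shape[:2]))[:,::-1],0.031).reshape(im.shape)
    d=np.linalg.norm(q[...,:2]-np.array(near),axis=-1)
    m=((im[...,2]-im[...,0]>8)&(d<0.13)&(P[...,2]<0.04)&(P[...,2]>.012)).astype(np.uint8)
    n,l,st,ce=cv2.connectedComponentsWithStats(m); i=1+np.argmax(st[1:,4]); mm=(l==i)
    w=q[mm][:,:2]; r=cv2.minAreaRect((w*1000).astype(np.float32))
    pl=mm&(hsv[...,2]>95)&(d<.085)
    return r, w.mean(0), plane(c,np.argwhere(pl)[:,::-1],0.031)[:,:2].mean(0),pl.sum()
def tongs(c,zpad=0.006,near=(0.42,0.227)):
    im=c['frame'].astype(int)
    q=plane(c,np.argwhere(np.ones(im.shape[:2]))[:,::-1],zpad+0.023).reshape(im.shape)
    d=np.linalg.norm(q[...,:2]-np.array(near),axis=-1)
    red=((im[...,2]-im[...,0]>60)&(im[...,2]-im[...,1]>60)&(d<.16)).astype(np.uint8)
    blk=((im.max(-1)<75)&(d<.10)).astype(np.uint8)
    out=[]
    for m in(red,blk):
        n,l,st,ce=cv2.connectedComponentsWithStats(m)
        out.append([(q[l==i][:,:2].mean(0).round(4).tolist(),int(st[i,4])) for i in range(1,n) if st[i,4]>5])
    return out
E
python3 - <<'E'
from meas import *
for n in('top','side'):
    c=cam(n); P=cloud(c); im=c['frame'].astype(int)
    r,ce,pl,k=board(c,(0.548,-0.172)); print(n,'board',r,ce.round(4),'plate',pl.round(4),k)
    print('tongs',tongs(c))
    q0=plane(c,np.argwhere(np.ones(im.shape[:2]))[:,::-1],0.006).reshape(im.shape)
    m=((im.min(-1)>(150))&(np.linalg.norm(q0[...,:2]-[.42,.227],axis=-1)<.16)).astype(np.uint8)
    print('white',m.sum(), cv2.minAreaRect((q0[m>0][:,:2]*1000).astype(np.float32)) if m.sum() else '')
    # rails
    q=plane(c,np.argwhere(np.ones(im.shape[:2]))[:,::-1],0.024).reshape(im.shape)
    g=(abs(q[...,0]-.69)<.09)&(abs(q[...,1]+.17)<.1)&(im.max(-1)<125)&(im.max(-1)-im.min(-1)<28)
    h=g&(P[...,2]>0.016)&(P[...,2]<.03)
    pts=P[h][:,:2]
    print('rail n',g.sum(),h.sum())
    if n=='top':
        cv2.imwrite('pics/stop.png',cv2.resize(c['frame'][130:185,260:325],None,fx=9,fy=9,interpolation=cv2.INTER_CUBIC))
        v=np.zeros(im.shape[:2],np.uint8); 
        for a in np.argwhere(h): print(a[::-1].tolist(),P[tuple(a)].round(3).tolist(),end=';')
E
```

```text
top board ((547.4158935546875, -179.3048858642578), (120.852783203125, 120.34306335449219), 3.3784563541412354) [ 0.5464 -0.1824] plate [ 0.5566 -0.2253] 132
tongs [[], []]
white 2422 ((437.0914001464844, 208.10812377929688), (284.9869689941406, 266.5519714355469), 60.137908935546875)
rail n 606 187
[294, 148] [0.736, -0.206, 0.025];[291, 149] [0.738, -0.196, 0.019];[292, 149] [0.735, -0.198, 0.025];[293, 149] [0.732, -0.2, 0.028];[294, 149] [0.732, -0.205, 0.024];[295, 149] [0.731, -0.208, 0.025];[288, 150] [0.736, -0.183, 0.023];[289, 150] [0.734, -0.186, 0.025];[291, 150] [0.733, -0.193, 0.024];[292, 150] [0.731, -0.196, 0.024];[293, 150] [0.731, -0.201, 0.021];[294, 150] [0.729, -0.203, 0.024];[295, 150] [0.73, -0.208, 0.019];[296, 150] [0.726, -0.21, 0.025];[285, 151] [0.737, -0.171, 0.021];[286, 151] [0.735, -0.174, 0.023];[287, 151] [0.734, -0.178, 0.023];[288, 151] [0.733, -0.181, 0.023];[289, 151] [0.731, -0.184, 0.025];[290, 151] [0.728, -0.187, 0.03];[291, 151] [0.727, -0.191, 0.028];[292, 151] [0.728, -0.195, 0.024];[293, 151] [0.725, -0.198, 0.027];[294, 151] [0.723, -0.
[... 5193 characters left out ...]
290, 184] [0.608, -0.141, 0.028];[293, 184] [0.604, -0.151, 0.029];[294, 184] [0.605, -0.156, 0.024];[288, 185] [0.607, -0.133, 0.028];[290, 185] [0.604, -0.14, 0.028];[291, 185] [0.603, -0.143, 0.03];[292, 185] [0.604, -0.148, 0.022];[288, 186] [0.603, -0.132, 0.027];[289, 186] [0.603, -0.136, 0.024];side board ((547.55126953125, -161.32969665527344), (118.62760162353516, 160.53746032714844), 3.1087114810943604) [ 0.5474 -0.1596] plate [ 0.5465 -0.2208] 108
tongs [[([0.5162, 0.2248], 61), ([0.5125, 0.2695], 70)], [([0.4334, 0.2217], 139), ([0.4293, 0.2591], 158)]]
white 8122 ((420.7546691894531, 224.35684204101562), (319.34490966796875, 313.2430419921875), 10.551493644714355)
rail n 507 175
```

View pics/stop.png

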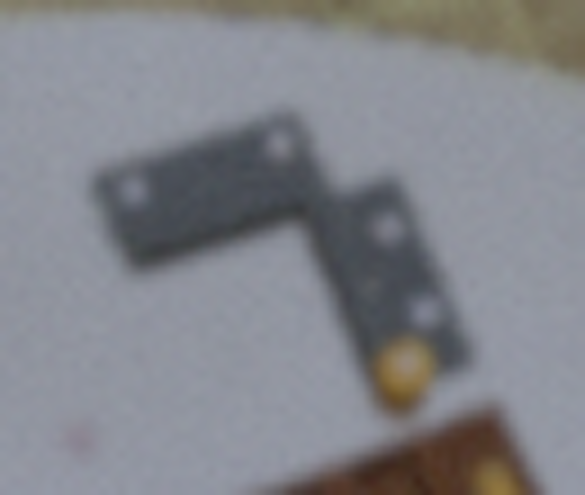

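The zoom shows the far rail's inner foot running from about px (274.7,159.8) to (293.3,153.9), the right rail's from (295,156.7) to (301.7,173.9), and the brass post at (304.6,171).

```bash
cat >> h.py <<'E'
def go(x,y,z,phi):
    """row giving tool at world x,y,z; phi = angle (deg, mod 180) of tool -x axis in world"""
    s=get_state(); M=R.from_quat(s['tcp_rot']).as_matrix(); p=np.array(s['eef_pos'])
    d=M.T@(np.array([x,y,z])-p)*1000
    a=np.degrees(np.arctan2(-M[1,0],-M[0,0])); t=(a-phi+90)%180-90   # tool z down: +yaw = clockwise
    print('at',p.round(4),'phi',round(a,1),'->',d.round(0).tolist(),round(t,1),'op',round(float(s['opening']),3),'t',s['time'])
E
python3 - <<'E'
from h import *
c=cam('top')
a=plane(c,[(274.7,159.8),(293.3,153.9),(295,156.7),(301.7,173.9)],0.0); print(a.round(4))
print(plane(c,[(304.6,170.4)],0.034).round(4))
z=c['range_z'];print('brown',z[60,450],z[100,350],cloud(c)[60,450],cloud(c)[100,360],cloud(c)[200,470],cloud(c)[20,270])
go(0.46,-0.125,0.18,0)
E
```

```text
[[ 0.725  -0.1272  0.    ]
 [ 0.7243 -0.2009  0.    ]
 [ 0.7116 -0.2028  0.    ]
 [ 0.6393 -0.2013  0.    ]]
[[ 0.6372 -0.2081  0.034 ]]
brown 0.07661076 0.13699146 [0.2107733  0.07724247 1.33897253] [0.23291742 0.07287397 1.28827376] [0.18719038 0.07703057 1.32233056] [ 1.65030127 -0.45411424 -0.38292332]
at [0.1681 0.6536 0.231 ] phi -14.4 -> [-477.0, -681.0, 51.0] -14.4 op 1.005 t 0.35
```

```bash
python3 -m crank '[[[-402,-310,0],-14.4,255],[[-402,-310,0],-14.4,255],[[-402,-310,0],-14.4,255],[[-402,-310,0],-14.4,255],[[-402,-310,0],-14.4,255],[[-402,-310,0],-14.4,255],[[-402,-310,0],-14.4,255],[[-402,-310,0],-14.4,255],[[-402,-310,0],-14.4,255],[[-402,-310,0],-14.4,255]]' 20; python3 -c "
from h import *
go(.48,.25,.23,0);go(.45,-.125,.15,0)"
```

```text
time: 1.35
eef_pos: [0.4765, 0.2576, 0.2317]
tcp_rot: [0.0, 1.0, 0.0, 0.0]
contact_force: [0.4, 1.3, -0.5]
opening: -0.003
finger_force: 0.0
at [0.4765 0.2576 0.2317] phi -0.0 -> [-4.0, -8.0, 2.0] -0.0 op -0.003 t 1.35
at [0.4765 0.2576 0.2317] phi -0.0 -> [26.0, -383.0, 82.0] -0.0 op -0.003 t 1.35
```

```bash
python3 -m crank '[[[26,-393,82],0,255],[[26,-393,82],0,255],[[26,-393,82],0,255],[[26,-393,82],0,255],[[26,-393,82],0,255],[[26,-393,82],0,255],[[26,-393,82],0,255],[[26,-393,82],0,255],[[26,-393,82],0,255],[[26,-393,82],0,255]]'; python3 -m crank '[[[0,0,45],0,255],[[0,0,90],0,255],[[0,0,120],0,255],[[0,0,136],0,255],[[0,0,136],0,255]]'; python3 -c "
from meas import *
go(.45,-.135,.014,0)
print(board(cam('top'),(.548,-.18)),board(cam('side','p1.png'),(.548,-.18)))"
```

```text
time: 2.35
eef_pos: [0.449, -0.1346, 0.1491]
tcp_rot: [0.002, 1.0, 0.0, -0.0]
contact_force: [-0.5, -0.2, -0.6]
opening: 0.003
finger_force: 0.0
time: 2.85
eef_pos: [0.4477, -0.1309, 0.0111]
tcp_rot: [-0.001, 1.0, 0.002, -0.002]
contact_force: [-0.6, -0.1, 0.1]
opening: 0.004
finger_force: 0.0
at [ 0.4477 -0.1309  0.0111] phi 0.1 -> [-2.0, -4.0, -3.0] 0.1 op 0.004 t 2.85
(((571.361572265625, -179.23147583007812), (122.50720977783203, 78.36885833740234), 89.9342269897461), array([ 0.57794078, -0.18825033]), array([ 0.57100762, -0.21949621]), np.int64(125)) (((547.70703125, -160.93490600585938), (118.62144470214844, 161.29713439941406), 2.9546244144439697), array([ 0.54743864, -0.15987639]), array([ 0.54766535, -0.22008784]), np.int64(122))
```

View pics/p1.png

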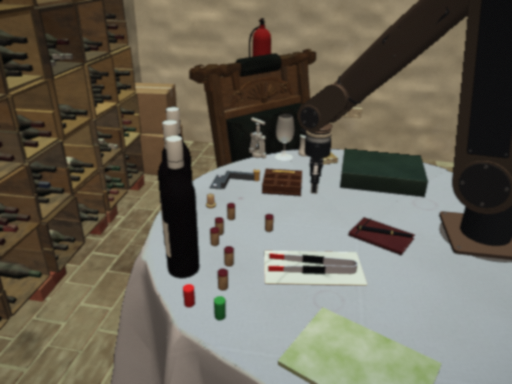

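The fingers are down just in front of the board's near edge, and the board hasn't moved. Next I compute the push arc about the post.

```bash
python3 - <<'E'
from h import *
P=np.array([.637,-.208]); s=np.array([.449,-.1325])
for a in range(93,-1,-5):
    t=np.radians(a); F=P+np.array([70*np.cos(t)-142*np.sin(t),70*np.sin(t)+142*np.cos(t)])/1000
    print(a,F.round(3),'row',(-(F[0]-s[0])*1000).round(),((F[1]-s[1])*1000).round(),'yaw',93-a)
E
```

```text
93 [ 0.492 -0.146] row -43.0 -13.0 yaw 0
88 [ 0.498 -0.133] row -49.0 -1.0 yaw 5
83 [ 0.505 -0.121] row -56.0 11.0 yaw 10
78 [ 0.513 -0.11 ] row -64.0 22.0 yaw 15
73 [ 0.522 -0.1  ] row -73.0 33.0 yaw 20
68 [ 0.532 -0.09 ] row -83.0 43.0 yaw 25
63 [ 0.542 -0.081] row -93.0 51.0 yaw 30
58 [ 0.554 -0.073] row -105.0 59.0 yaw 35
53 [ 0.566 -0.067] row -117.0 66.0 yaw 40
48 [ 0.578 -0.061] row -129.0 72.0 yaw 45
43 [ 0.591 -0.056] row -142.0 76.0 yaw 50
38 [ 0.605 -0.053] row -156.0 79.0 yaw 55
33 [ 0.618 -0.051] row -169.0 82.0 yaw 60
28 [ 0.632 -0.05 ] row -183.0 83.0 yaw 65
23 [ 0.646 -0.05 ] row -197.0 83.0 yaw 70
18 [ 0.66  -0.051] row -211.0 81.0 yaw 75
13 [ 0.673 -0.054] row -224.0 79.0 yaw 80
8 [ 0.687 -0.058] row -238.0 75.0 yaw 85
3 [ 0.699 -0.063] row -250.0 70.0 yaw 90
```

```bash
python3 -m crank '[[[0,-45,0],0,255],[[0,-45,0],0,255],[[-18,-45,0],0,255],[[-26,-45,0],0,255],[[-31,-45,0],0,255],[[-36,-45,0],0,255],[[-40,-45,0],0,255],[[-44,-45,0],0,255],[[-46,-45,0],0,255],[[-46,-45,0],0,255]]'; python3 -m crank '[[[10,0,0],0,255],[[12,20,0],0,255],[[12,43,0],0,255],[[12,43,0],0,255]]'; python3 -c "
from meas import *
go(.498,-.135,.013,0)
print(board(cam('side'),(.56,-.18)))"
```

```text
time: 3.95
eef_pos: [0.4943, -0.1776, 0.0135]
tcp_rot: [-0.0, 1.0, 0.001, -0.002]
contact_force: [-5.1, 0.1, 3.3]
opening: -0.005
finger_force: 2.3
time: 4.35
eef_pos: [0.4825, -0.1336, 0.0131]
tcp_rot: [-0.001, 1.0, 0.0, 0.0]
contact_force: [0.4, 0.4, 0.5]
opening: -0.002
finger_force: 0.0
at [ 0.4825 -0.1336  0.0131] phi 0.1 -> [-15.0, -1.0, 0.0] 0.1 op -0.002 t 4.35
(((573.4767456054688, -163.21983337402344), (141.17611694335938, 157.89813232421875), 1.0161514282226562), array([ 0.56744773, -0.16313927]), array([ 0.58334821, -0.2196768 ]), np.int64(127))
```

```bash
python3 -m crank '[[[-15,0,0],5,255],[[-22,12,0],10,255],[[-30,24,0],15,255],[[-39,34,0],20,255],[[-49,44,0],25,255],[[-59,53,0],30,255],[[-71,61,0],35,255],[[-83,67,0],40,255],[[-95,73,0],45,255],[[-95,73,0],45,255]]'; python3 -c "
from meas import *
go(.605,-.053,.013,-55);go(.632,-.05,.013,-65);go(.66,-.051,.013,-75);go(.687,-.058,.013,-85)
print(get_state()['contact_force'])
c=cam('side','p2.png');print(board(c,(.61,-.15)))
a=c['frame'][120:260,180:360];b=cam('top')['frame'][120:260,220:400];cv2.imwrite('pics/p2.png',cv2.resize(np.hstack([a,b]),None,fx=2.2,fy=2.2))"
```

```text
time: 5.4
eef_pos: [0.5795, -0.0629, 0.0134]
tcp_rot: [0.383, 0.924, 0.0, 0.001]
contact_force: [-0.7, -0.1, 0.6]
opening: -0.001
finger_force: 0.0
at [ 0.5795 -0.0629  0.0134] phi -45.0 -> [-11.0, 25.0, 0.0] 10.0 op -0.001 t 5.4
at [ 0.5795 -0.0629  0.0134] phi -45.0 -> [-28.0, 46.0, 0.0] 20.0 op -0.001 t 5.4
at [ 0.5795 -0.0629  0.0134] phi -45.0 -> [-49.0, 65.0, 1.0] 30.0 op -0.001 t 5.4
at [ 0.5795 -0.0629  0.0134] phi -45.0 -> [-73.0, 79.0, 1.0] 40.0 op -0.001 t 5.4
[-0.72489719 -0.09239556  0.58283397]
(((534.4837646484375, -114.94586944580078), (157.40762329101562, 59.02193069458008), 75.43978881835938), array([ 0.53687353, -0.12499698]), array([ 0.53803811, -0.17787405]), np.int64(23))
```

View pics/p2.png

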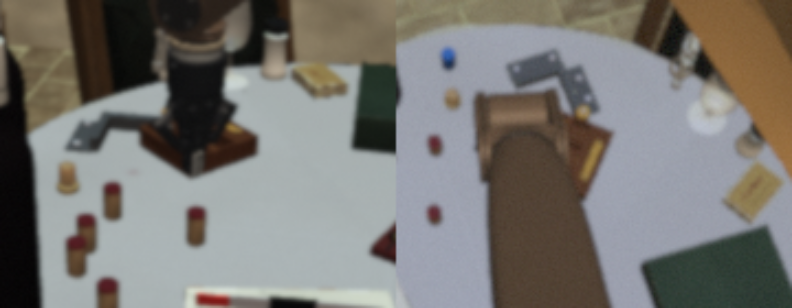

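The board has turned about halfway, pivoting on the post, with the fingers on its left edge near the left corner. I'll carry on round the arc.

```bash
python3 -m crank '[[[-5,12,0],5,255],[[-11,25,0],10,255],[[-19,36,0],15,255],[[-28,46,0],20,255],[[-38,56,0],25,255],[[-49,65,0],30,255],[[-61,73,0],35,255],[[-73,79,0],40,255],[[-73,79,0],40,255]]'; python3 -c "
from meas import *
go(.699,-.063,.013,-90)
print(get_state()['contact_force'])
c=cam('side','p3.png')
a=c['frame'][120:260,180:360];b=cam('top')['frame'][120:260,220:400];cv2.imwrite('pics/p3.png',cv2.resize(np.hstack([a,b]),None,fx=2.2,fy=2.2))"
```

```text
time: 6.4
eef_pos: [0.6871, -0.0601, 0.0139]
tcp_rot: [0.676, 0.737, 0.0, 0.001]
contact_force: [-0.2, -0.2, -0.2]
opening: 0.0
finger_force: 0.0
at [ 0.6871 -0.0601  0.0139] phi -85.0 -> [-4.0, 12.0, 1.0] 5.0 op 0.0 t 6.4
[-0.19787568 -0.16808548 -0.16880202]
```

View pics/p3.png

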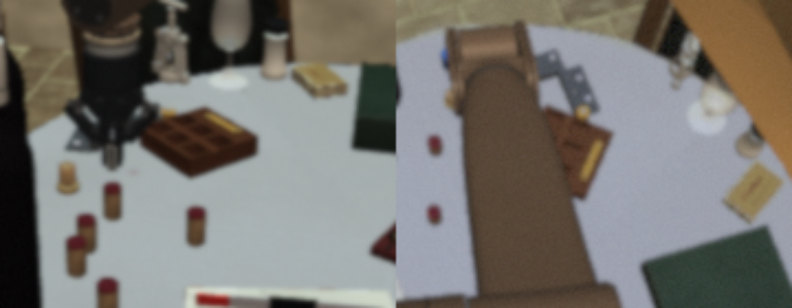

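The fingers slipped past the corner, and the board is still about halfway round, plate to the upper right. I'll measure it again from the side view.

```bash
cat >> meas.py <<'E'
def btop(c,near,zc=0.031):
    P=cloud(c);im=c['frame'].astype(int);q=plane(c,np.argwhere(np.ones(im.shape[:2]))[:,::-1],zc).reshape(im.shape)
    d=np.linalg.norm(P[...,:2]-np.array(near),axis=-1)
    m=((P[...,2]>.0245)&(P[...,2]<.040)&(d<.1)&(im[...,2]-im[...,0]>8)).astype(np.uint8)
    n,l,st,ce=cv2.connectedComponentsWithStats(cv2.morphologyEx(m,cv2.MORPH_CLOSE,np.ones((3,3))));i=1+np.argmax(st[1:,4])
    r=cv2.minAreaRect((q[l==i][:,:2]*1000).astype(np.float32))
    hsv=cv2.cvtColor(c['frame'],cv2.COLOR_BGR2HSV); pl=(l==i)&(hsv[...,2]>110)
    return r,(q[pl][:,:2].mean(0)*1000).round(1),pl.sum()
E
python3 -c "
from meas import *
c=cam('side');r=btop(c,(.57,-.16));print(r,cv2.boxPoints(r[0]).round())
go(0.6,-0.02,.013,-45)"
```

```text
(((593.230224609375, -160.85328674316406), (128.00204467773438, 158.942138671875), 45.52397155761719), array([ 572.2, -200.7]), np.int64(94)) [[ 492. -151.]
 [ 605. -262.]
 [ 695. -171.]
 [ 581.  -60.]]
at [ 0.685  -0.0588  0.0131] phi -84.9 -> [46.0, -81.0, 0.0] -39.9 op -0.0 t 6.55
```

```bash
python3 -c "
from meas import *
for a in [(.685,-.03,.06,-60),(.5415,-.057,.06,-45)]: go(*a)"
```

```text
at [ 0.685  -0.0588  0.0131] phi -84.9 -> [29.0, 3.0, -47.0] -24.9 op -0.0 t 6.55
at [ 0.685  -0.0588  0.0131] phi -84.9 -> [15.0, -143.0, -47.0] -39.9 op -0.0 t 6.55
```

```bash
python3 -m crank '[[[20,0,-30],-8,255],[[29,0,-47],-16,255],[[29,-40,-47],-24,255],[[25,-90,-47],-32,255],[[15,-143,-47],-40,255],[[15,-143,-47],-40,255],[[15,-143,-10],-40,255],[[15,-143,0],-40,255],[[15,-143,0],-40,255]]'; python3 -c "
from meas import *
for a in [(.564,-.079,.013,-45),(.5786,-.0725,.013,-54),(.594,-.068,.013,-63),(.609,-.0653,.013,-72),(.624,-.0647,.013,-81),(.638,-.066,.013,-90)]: go(*a)"
```

```text
time: 7.45
eef_pos: [0.5402, -0.0554, 0.0115]
tcp_rot: [0.383, 0.924, -0.0, -0.002]
contact_force: [-0.2, 0.3, -0.4]
opening: -0.001
finger_force: 0.0
at [ 0.5402 -0.0554  0.0115] phi -45.0 -> [-34.0, 0.0, -2.0] 0.0 op -0.001 t 7.45
at [ 0.5402 -0.0554  0.0115] phi -45.0 -> [-39.0, 15.0, -2.0] 9.0 op -0.001 t 7.45
at [ 0.5402 -0.0554  0.0115] phi -45.0 -> [-47.0, 29.0, -2.0] 18.0 op -0.001 t 7.45
at [ 0.5402 -0.0554  0.0115] phi -45.0 -> [-56.0, 42.0, -2.0] 27.0 op -0.001 t 7.45
at [ 0.5402 -0.0554  0.0115] phi -45.0 -> [-66.0, 53.0, -2.0] 36.0 op -0.001 t 7.45
at [ 0.5402 -0.0554  0.0115] phi -45.0 -> [-77.0, 62.0, -2.0] 45.0 op -0.001 t 7.45
```

```bash
python3 -m crank '[[[-15,0,0],0,255],[[-26,0,0],0,255],[[-34,2,0],2,255],[[-39,15,0],9,255],[[-43,22,0],13,255],[[-47,29,0],18,255],[[-56,42,0],27,255],[[-61,48,0],32,255]]';  python3 -c "
from meas import *
c=cam('side')
r=btop(c,(.59,-.15));print(r,cv2.boxPoints(r[0]).round())
for a in [(.624,-.0647,.013,-81),(.638,-.066,.013,-90)]: go(*a)
a=c['frame'][120:260,180:360];b=cam('top')['frame'][120:260,220:400];cv2.imwrite('pics/p4.png',cv2.resize(np.hstack([a,b]),None,fx=2.2,fy=2.2))"
```

```text
time: 8.25
eef_pos: [0.6193, -0.0606, 0.0135]
tcp_rot: [0.625, 0.78, 0.002, -0.004]
contact_force: [-4.0, 14.8, 4.0]
opening: 0.003
finger_force: 7.9
(((562.029052734375, -119.53041076660156), (176.6094207763672, 75.59320068359375), 71.8652114868164), array([ 560.3, -163.1]), np.int64(59)) [[ 499. -192.]
 [ 570. -215.]
 [ 625.  -47.]
 [ 554.  -24.]]
at [ 0.6204 -0.0606  0.0137] phi -77.5 -> [-5.0, 3.0, 1.0] 3.5 op -0.001 t 8.3
at [ 0.6204 -0.0606  0.0137] phi -77.5 -> [-9.0, 16.0, 1.0] 12.5 op -0.001 t 8.3
```

View pics/p4.png

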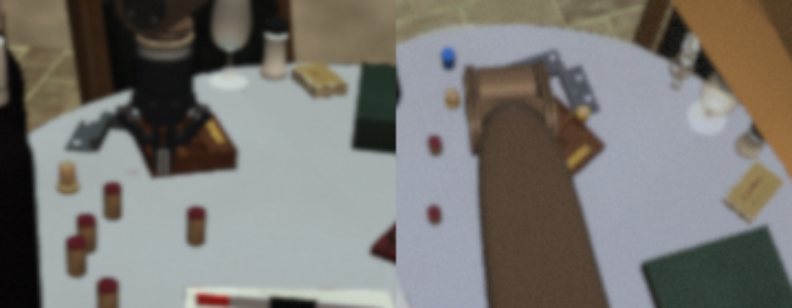

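It's working: the board is now about 20° from square. I'll finish the turn, then back off and measure.

```bash
python3 -m crank '[[[-5,2,0],3,255],[[-9,4,0],6,255],[[-13,7,0],9,255],[[-16,8,0],12,255],[[-16,8,0],12,255]]'; python3 -m crank '[[[25,0,0],0,255],[[35,0,-50],0,255],[[35,0,-130],0,255],[[35,-150,-150],0,255],[[35,-250,-150],0,255],[[35,-250,-150],0,255],[[35,-250,-150],0,255],[[35,-250,-150],0,255]]'; python3 -c "
from meas import *
c=cam('side')
r=btop(c,(.61,-.14));print(r,cv2.boxPoints(r[0]).round())
go(.50,-.14,.08,0)
t=cam('top');r=btop(t,(.61,-.14));print(r,cv2.boxPoints(r[0]).round())
a=c['frame'][120:260,180:360];b=t['frame'][120:260,220:400];cv2.imwrite('pics/p5.png',cv2.resize(np.hstack([a,b]),None,fx=2.2,fy=2.2))"
```

```text
time: 8.85
eef_pos: [0.6258, -0.0601, 0.0137]
tcp_rot: [0.703, 0.711, 0.006, -0.019]
contact_force: [-11.7, 52.2, 18.8]
opening: -0.001
finger_force: 35.3
time: 9.65
eef_pos: [0.3853, -0.0489, 0.1644]
tcp_rot: [0.701, 0.713, 0.0, 0.002]
contact_force: [-0.1, -0.7, 1.2]
opening: -0.001
finger_force: 0.0
(((610.1758422851562, -148.91493225097656), (120.2734603881836, 162.75076293945312), 20.456825256347656), array([ 585.2, -179. ]), np.int64(87)) [[ 525.  -94.]
 [ 582. -246.]
 [ 695. -204.]
 [ 638.  -52.]]
at [ 0.3785 -0.0472  0.1639] phi -89.0 -> [-95.0, 120.0, 84.0] -89.0 op 0.002 t 9.7
(((609.9589233398438, -153.55776977539062), (119.17097473144531, 143.76881408691406), 20.46234130859375), array([ 589.3, -172.5]), np.int64(115)) [[ 529. -107.]
 [ 579. -242.]
 [ 691. -200.]
 [ 641.  -65.]]
```

View pics/p5.png

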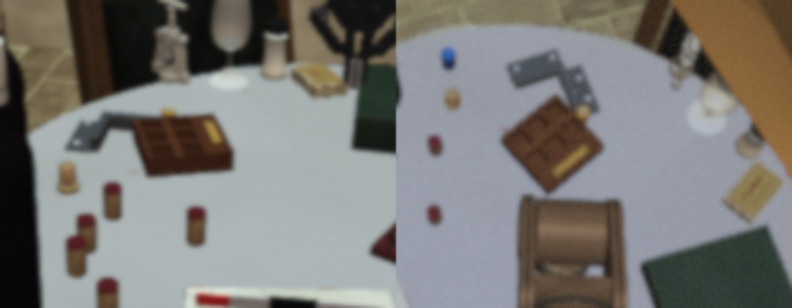

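The board is at α≈20°, and the post now bears on the middle of its right side, so the left push jammed. Pushing the plate edge forward at its left end will slide the board and turn it the rest of the way.

```bash
python3 -m crank '[[[-69,106,60],-22,255],[[-69,106,70],-44,255],[[-69,106,70],-66,255],[[-69,106,70],-89,255],[[-69,106,70],-89,255],[[-69,106,70],-89,255],[[-69,106,70],-89,255],[[-69,106,70],-89,255],[[-69,106,70],-89,255],[[-69,106,70],-89,255]]'; python3 -c "
from meas import *
go(.495,-.118,.013,0)"
```

```text
time: 10.75
eef_pos: [0.495, -0.1166, 0.0936]
tcp_rot: [0.024, 1.0, -0.001, 0.001]
contact_force: [-0.4, 0.5, -0.4]
opening: -0.0
finger_force: 0.0
at [ 0.495  -0.1166  0.0936] phi -2.7 -> [0.0, -1.0, 81.0] -2.7 op -0.0 t 10.75
```

```bash
python3 -m crank '[[[0,-2,40],-3,255],[[0,-2,80],-3,255],[[0,-2,80],-3,255],[[-15,-2,80],-3,255],[[-25,-2,80],-3,255],[[-35,-2,80],-3,255],[[-45,-2,80],-3,255],[[-53,-2,80],-3,255],[[-60,-2,80],-3,255],[[-60,-2,80],-3,255]]'; python3 -c "
from meas import *
go(.495,-.118,.013,0);print(get_state()['contact_force'])
c=cam('side')
r=btop(c,(.63,-.14));print(r,cv2.boxPoints(r[0]).round())
a=c['frame'][120:260,180:360];b=cam('top')['frame'][120:260,220:400];cv2.imwrite('pics/p6.png',cv2.resize(np.hstack([a,b]),None,fx=2.2,fy=2.2))"
```

```text
time: 11.75
eef_pos: [0.5519, -0.1195, 0.0126]
tcp_rot: [0.0, 1.0, 0.001, -0.002]
contact_force: [-4.1, 3.7, -0.5]
opening: -0.002
finger_force: 1.9
at [ 0.5519 -0.1195  0.0126] phi -0.0 -> [57.0, 1.0, -0.0] -0.0 op -0.002 t 11.75
[-4.07936182  3.74738867 -0.53567157]
(((623.094970703125, -143.90106201171875), (121.17207336425781, 164.1150665283203), 4.394253730773926), array([ 596.5, -161.7]), np.int64(71)) [[ 556.  -67.]
 [ 569. -230.]
 [ 690. -221.]
 [ 677.  -57.]]
```

View pics/p6.png

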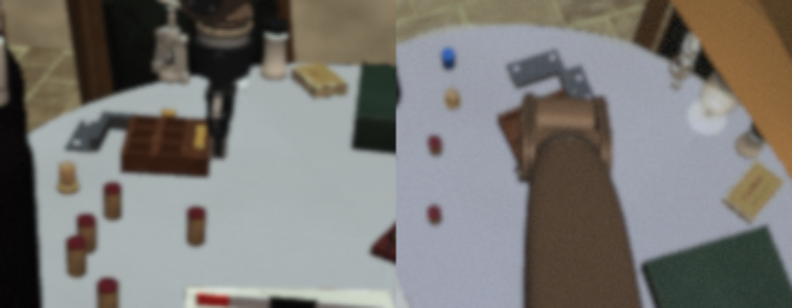

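The board is at about 4°. Next I push the middle of the near edge forward toward the far rail.

```bash
python3 -m crank '[[[8,0,0],0,255],[[8,-14,0],0,255],[[-5,-14,0],0,255],[[-13,-14,0],0,255],[[-20,-14,0],0,255],[[-26,-14,0],0,255],[[-31,-14,0],0,255],[[-35,-14,0],0,255],[[-35,-14,0],0,255]]'; python3 -m crank '[[[20,0,0],0,255],[[50,0,-30],0,255],[[70,100,-40],0,255],[[70,150,-40],0,255],[[70,150,-40],0,255],[[70,150,-40],0,255],[[70,150,-40],0,255]]'; python3 -c "
from meas import *
go(.66,-.03,.06,-90);go(.66,-.03,.013,-90)
c=cam('side')
r=btop(c,(.65,-.14));print(r,cv2.boxPoints(r[0]).round())
c=cam('top')
r=btop(c,(.65,-.14));print(r,cv2.boxPoints(r[0]).round())"
```

```text
time: 12.75
eef_pos: [0.5857, -0.1339, 0.012]
tcp_rot: [0.001, 1.0, 0.001, -0.003]
contact_force: [-5.7, 2.6, 2.7]
opening: 0.003
finger_force: 3.1
time: 13.45
eef_pos: [0.519, 0.0158, 0.0534]
tcp_rot: [-0.0, 1.0, -0.001, 0.002]
contact_force: [0.3, 0.4, 0.9]
opening: -0.007
finger_force: 0.0
at [0.519  0.0158 0.0534] phi 0.1 -> [-141.0, -46.0, -6.0] -89.9 op -0.007 t 13.45
at [0.519  0.0158 0.0534] phi 0.1 -> [-141.0, -46.0, 41.0] -89.9 op -0.007 t 13.45
(((655.4542846679688, -142.1038360595703), (123.26454162597656, 164.27713012695312), 2.7642204761505127), array([ 626.8, -165.9]), np.int64(80)) [[ 590.  -63.]
 [ 598. -227.]
 [ 721. -221.]
 [ 713.  -57.]]
(((657.0919799804688, -147.7283477783203), (123.87171936035156, 140.23095703125), 3.3240935802459717), array([ 620.6, -157.5]), np.int64(113)) [[ 591.  -81.]
 [ 599. -221.]
 [ 723. -214.]
 [ 715.  -74.]]
```

```bash
python3 -m crank '[[[-50,-46,0],0,255],[[-90,-46,0],0,255],[[-135,-46,0],0,255],[[-168,-46,20],0,255],[[-168,-46,40],0,255],[[-168,-55,40],0,255],[[-168,-65,40],0,255],[[-168,-70,40],0,255],[[-168,-74,40],0,255],[[-168,-76,40],0,255]]';python3 -c "
from meas import *
c=cam('side','x.png')
r=btop(c,(.65,-.14));print(r,cv2.boxPoints(r[0]).round())
go(.69,-.065,.013,0)
a=c['frame'][120:260,180:360];b=cam('top')['frame'][120:260,220:400];cv2.imwrite('pics/p7.png',cv2.resize(np.hstack([a,b]),None,fx=2.2,fy=2.2))"
```

```text
time: 14.55
eef_pos: [0.686, -0.0618, 0.0139]
tcp_rot: [0.001, 1.0, -0.0, 0.001]
contact_force: [0.5, 0.2, -0.2]
opening: -0.001
finger_force: 0.0
(((638.5624389648438, -133.20651245117188), (92.02262878417969, 182.9019775390625), 4.787169933319092), array([ 620.8, -161.1]), np.int64(69)) [[ 585.  -46.]
 [ 600. -228.]
 [ 692. -220.]
 [ 677.  -38.]]
at [ 0.686  -0.0617  0.0136] phi -0.1 -> [-4.0, -3.0, 1.0] -0.1 op 0.0 t 14.6
```

```bash
python3 -m crank '[[[-2,-3,0],0,255],[[-2,-5,0],0,255],[[-2,-7,0],0,255],[[-2,-7,0],0,255]]'; python3 -m crank '[[[0,-2,0],0,255],[[0,-3,0],0,255],[[0,-4,0],0,255],[[0,-4,0],0,255]]';python3 -m crank '[[[0,-2,0],0,255],[[0,-3,0],0,255],[[0,-3,0],0,255]]'
```

```text
time: 15.05
eef_pos: [0.689, -0.0641, 0.0129]
tcp_rot: [0.001, 1.0, 0.003, 0.002]
contact_force: [3.8, 8.5, 0.9]
opening: -0.001
finger_force: 4.7
time: 15.45
eef_pos: [0.6895, -0.0645, 0.0129]
tcp_rot: [0.001, 1.0, 0.005, 0.002]
contact_force: [5.0, 17.8, 0.4]
opening: -0.001
finger_force: 9.0
time: 15.75
eef_pos: [0.6895, -0.0646, 0.013]
tcp_rot: [0.002, 1.0, 0.008, 0.002]
contact_force: [6.7, 25.7, 2.3]
opening: -0.0
finger_force: 12.5
```

The right side is snug. Now a final push on the near edge into the far rail.

```bash
python3 -m crank '[[[0,30,0],0,255],[[0,35,-50],0,255],[[50,35,-60],0,255],[[100,35,-60],0,255],[[130,0,-60],0,255],[[130,-50,-60],0,255],[[130,-65,-60],0,255],[[130,-65,-20],0,255],[[130,-65,0],0,255],[[130,-65,0],0,255]]';python3 -m crank '[[[-12,0,0],0,255],[[-20,0,0],0,255],[[-26,0,0],0,255],[[-30,0,0],0,255],[[-32,0,0],0,255],[[-32,0,0],0,255]]'
```

```text
time: 16.75
eef_pos: [0.5551, -0.1385, 0.009]
tcp_rot: [0.001, 1.0, 0.001, -0.003]
contact_force: [-0.3, -0.2, -0.9]
opening: 0.004
finger_force: 0.0
time: 17.35
eef_pos: [0.5893, -0.1397, 0.0131]
tcp_rot: [0.0, 1.0, -0.0, -0.001]
contact_force: [-4.0, -0.4, 2.5]
opening: -0.002
finger_force: 2.0
```

```bash
python3 -m crank '[[[-2,0,0],0,255],[[-4,0,0],0,255],[[-5,0,0],0,255],[[-5,0,0],0,255]]';python3 -m crank '[[[-1,0,0],0,255],[[-2,0,0],0,255],[[-2,0,0],0,255]]';python3 -m crank '[[[20,0,0],0,255],[[60,0,-40],0,0],[[110,0,-120],0,0],[[130,150,-120],0,0],[[130,200,-120],0,0],[[130,300,-120],0,0],[[130,375,-120],0,0],[[130,375,-120],0,0],[[130,375,-120],0,0]]';python3 -c "
from meas import *
c=cam('side')
r=btop(c,(.66,-.14));print(r,cv2.boxPoints(r[0]).round());go(.43,.24,.1,4.6)
c=cam('top');cv2.imwrite('pics/p8.png',cv2.resize(c['frame'][110:320,140:400],None,fx=2.8,fy=2.8))
r=btop(c,(.66,-.14));print(r,cv2.boxPoints(r[0]).round())"
```

```text
time: 17.75
eef_pos: [0.5907, -0.1395, 0.0129]
tcp_rot: [-0.0, 1.0, 0.001, -0.006]
contact_force: [-14.4, -1.3, 11.1]
opening: -0.0
finger_force: 7.4
time: 18.05
eef_pos: [0.5907, -0.1395, 0.0129]
tcp_rot: [-0.0, 1.0, 0.001, -0.009]
contact_force: [-21.0, -1.0, 16.0]
opening: 0.001
finger_force: 10.5
time: 18.95
eef_pos: [0.4733, 0.1556, 0.128]
tcp_rot: [0.001, 1.0, 0.0, 0.002]
contact_force: [0.8, -1.0, -0.0]
opening: 1.0
finger_force: 0.0
(((660.86279296875, -143.36773681640625), (124.48308563232422, 164.01185607910156), 0.04113734886050224), array([ 629.4, -164.3]), np.int64(89)) [[ 599.  -61.]
 [ 599. -225.]
 [ 723. -225.]
 [ 723.  -61.]]
at [0.4724 0.162  0.1287] phi 0.2 -> [42.0, 78.0, 29.0] -4.4 op 1.0 t 19.0
(((661.437744140625, -147.5528564453125), (142.84063720703125, 122.92720794677734), 89.88953399658203), array([ 624.2, -157.8]), np.int64(114)) [[ 600. -219.]
 [ 723. -219.]
 [ 723.  -76.]
 [ 600.  -76.]]
```

View pics/p8.png

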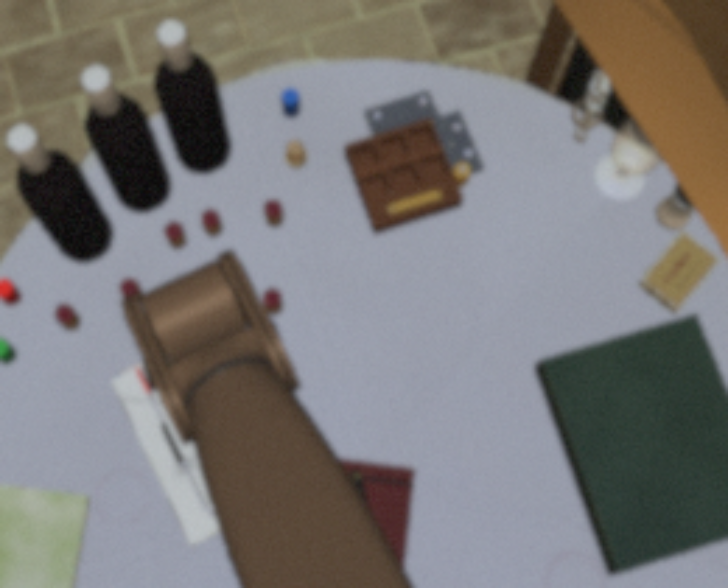

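The board is home and square: centre about (0.661,-0.138), plate towards the robot. Next I locate the tongs.

```bash
python3 -m crank '[[[60,-120,-60],0,0],[[60,-240,-60],0,0],[[60,-300,-60],0,0],[[60,-300,-60],0,0],[[60,-300,-60],0,0],[[60,-300,-60],0,0],[[60,-300,-60],0,0],[[60,-300,-60],0,0]]' ; python3 - <<'E'
from meas import *
c=cam('top');im=c['frame'].astype(int)
v,u=np.mgrid[:384,:512]
q=plane(c,np.c_[u.ravel(),v.ravel()],.024).reshape(384,512,3)
box=(np.linalg.norm(q[...,:2]-[.44,.235],axis=-1)<.13)
red=box&(im[...,2]-im[...,1]>40); blk=box&(im.max(-1)<105)
for nm,m,z in(('red',red,.025),('blk',blk,.026)):
    n,l,st,ce=cv2.connectedComponentsWithStats(m.astype(np.uint8))
    for i in range(1,n):
        if st[i,4]>4: print(nm,ce[i].round(1),st[i,4],plane(c,[ce[i]],z).round(4))
w=box&(im.min(-1)>np.percentile(im.min(-1)[box],50)+15)
n,l,st,ce=cv2.connectedComponentsWithStats(w.astype(np.uint8));print(st[1:,4])
t=cv2.morphologyEx(((q[...,2]>0)&(im.min(-1)>150)).astype(np.uint8),cv2.MORPH_CLOSE,np.ones((9,9)))
print('pix bright cloth/pad',im[255,225],im[275,225],im[290,150],im[230,215])
print(tongs(cam('side'),zpad=-.004))
cv2.imwrite('pics/t1.png',cv2.resize(c['frame'][225:310,170:250],None,fx=7,fy=7,interpolation=cv2.INTER_CUBIC))
go(.43,.23,.1,4)
E
```

```text
time: 19.85
eef_pos: [0.4128, -0.1494, 0.188]
tcp_rot: [0.003, 1.0, -0.001, 0.001]
contact_force: [0.8, 0.1, -0.7]
opening: 1.003
finger_force: 0.0
[1875]
pix bright cloth/pad [168 158 154] [190 187 183] [158 173 168] [176 161 157]
[[([0.5173, 0.2115], 63), ([0.5138, 0.2567], 70)], [([0.4334, 0.2081], 139), ([0.4293, 0.2463], 156)]]
at [ 0.4126 -0.1467  0.1869] phi -0.2 -> [-16.0, 377.0, 87.0] -4.2 op 0.999 t 19.95
```

View pics/t1.png

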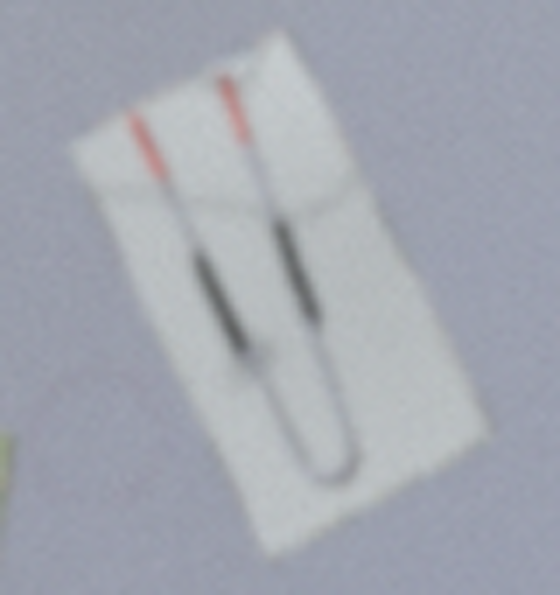

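The zoom shows the grips centred at zoom px (220,305) and (297,272), the tips at (148,145) and (234,110), and the pad corners at (75,147), (280,30), (487,437) and (272,552).

```bash
python3 - <<'E'
from h import *
c=cam('top')
f=lambda p,z:plane(c,np.array(p)/7+[170,225],z)[:,:2]
g=f([(220,305),(297,272)],.023);t=f([(148,145),(234,110)],.021);p=f([(75,147),(280,30),(487,437),(272,552)],.006)
G=g.mean(0);T=t.mean(0);print('grips',g.round(4),'tips',t.round(4));print('G',G,'T',T,np.linalg.norm(T-G),np.degrees(np.arctan2(*(T-G)[::-1])))
print('pad',p.round(3),p.mean(0).round(4),[np.degrees(np.arctan2(*(p[a]-p[b])[::-1])).round(1) for a,b in((0,3),(1,2))])
go(G[0],G[1],.08,np.degrees(np.arctan2(*(T-G)[::-1])))
E
```

```text
grips [[0.4274 0.2434]
 [0.4301 0.2041]] tips [[0.5134 0.2544]
 [0.516  0.2099]]
G [0.42876156 0.22379181] T [0.51466444 0.23213986] 0.08630755061632348 5.55057508738717
pad [[0.528 0.29 ]
 [0.551 0.177]
 [0.329 0.143]
 [0.312 0.255]] [0.4299 0.2164] [np.float64(9.2), np.float64(8.8)]
at [ 0.4125 -0.146   0.1866] phi -0.1 -> [-16.0, 370.0, 107.0] -5.6 op 1.004 t 20.0
```

```bash
python3 -m crank '[[[-16,370,60],-5.6,0],[[-16,370,60],-5.6,0],[[-16,370,60],-5.6,0],[[-16,370,60],-5.6,0],[[-16,370,60],-5.6,0],[[-16,370,60],-5.6,0],[[-16,370,60],-5.6,0],[[-16,370,60],-5.6,0],[[-16,370,60],-5.6,0],[[-16,370,60],-5.6,0]]' 20; python3 -m crank '[[[0,0,40],0,0],[[0,0,80],0,0],[[0,0,105],0,0],[[0,0,117],0,0],[[0,0,117],0,0]]';python3 -c "
from h import *
go(.4288,.2238,.009,5.5)"
```

```text
time: 21.0
eef_pos: [0.428, 0.2246, 0.1264]
tcp_rot: [-0.05, 0.999, -0.0, -0.001]
contact_force: [0.3, -0.2, -0.2]
opening: 0.997
finger_force: 0.0
time: 21.5
eef_pos: [0.4279, 0.2224, 0.0086]
tcp_rot: [-0.048, 0.999, -0.0, -0.002]
contact_force: [-0.4, -0.4, 0.6]
opening: 0.997
finger_force: 0.0
at [0.4279 0.2224 0.0086] phi 5.5 -> [-1.0, 1.0, -0.0] -0.0 op 0.997 t 21.5
```

Now I close gently until the grips are just held.

```bash
python3 -m crank '[[[0,1,0],0,100],[[0,1,0],0,110],[[0,1,0],0,115],[[0,1,0],0,120],[[0,1,0],0,120]]' 20; python3 -m crank '[[[0,0,0],0,123],[[0,0,0],0,126],[[0,0,0],0,126],[[0,0,0],0,126]]';python3 -m crank '[[[0,0,0],0,129],[[0,0,0],0,131],[[0,0,0],0,131],[[0,0,0],0,131]]'
```

```text
time: 22.0
eef_pos: [0.4297, 0.2247, 0.0106]
tcp_rot: [-0.048, 0.999, 0.0, 0.001]
contact_force: [0.4, 0.4, 1.1]
opening: 0.531
finger_force: 0.3
time: 22.4
eef_pos: [0.4297, 0.2247, 0.0108]
tcp_rot: [-0.048, 0.999, 0.0, 0.001]
contact_force: [-1.1, 1.2, 4.8]
opening: 0.511
finger_force: 8.0
time: 22.8
eef_pos: [0.4299, 0.2248, 0.0111]
tcp_rot: [-0.048, 0.999, 0.0, 0.001]
contact_force: [-1.4, 0.2, 6.8]
opening: 0.493
finger_force: 8.9
```

```bash
python3 -m crank '[[[0,0,-10],0,130],[[0,0,-30],0,130],[[0,0,-60],0,130],[[0,0,-80],0,130],[[0,0,-80],0,130],[[0,0,-80],0,130]]'; cat > corks.py <<'E'
from h import *
def sil(c,im,near,rad=.03,sgn=0):
    im=im.astype(int);h,w=im.shape[:2];v,u=np.mgrid[:h,:w]
    q=plane(c,np.c_[u.ravel(),v.ravel()],.022).reshape(h,w,3)
    m=((im[...,2]-im[...,0]>sgn)&(np.linalg.norm(q[...,:2]-near,axis=-1)<rad)).astype(np.uint8)
    n,l,st,ce=cv2.connectedComponentsWithStats(m)
    i=1+np.argmax(st[1:,4]); x,y,ww,hh,A=st[i]
    return plane(c,[ce[i]],.022)[0,:2],int(A),(int(ww),int(hh))
E
python3 - <<'E'
from corks import *
N=[(.558,.077),(.664,.040),(.68,.117),(.68,.165),(.626,.239),(.620,.321)]
C=[cam('top'),cam('side')];I=[cv2.imread('pics/top0.png'),cv2.imread('pics/side0.png')]
for n in N: print([ (a.round(4).tolist(),b,d) for a,b,d in (sil(C[k],I[k],n) for k in(0,1))])
c=C[1];im=c['frame'].astype(int)
s=get_state();print(s['eef_pos'],s['opening'],s['finger_force'])
for n,k in(('top',0),('side',1)):
    c=C[k];im=c['frame'].astype(int);h,w=im.shape[:2];v,u=np.mgrid[:h,:w]
    q=plane(c,np.c_[u.ravel(),v.ravel()],.099).reshape(h,w,3)
    m=((im[...,2]-im[...,1]>35)&(np.linalg.norm(q[...,:2]-[.515,.232],axis=-1)<.05)).astype(np.uint8)
    nn,l,st,ce=cv2.connectedComponentsWithStats(m)
    print(n,[(plane(c,[ce[i]],.099).round(4).tolist(),st[i,4]) for i in range(1,nn) if st[i,4]>8])
E
```

```text
time: 23.4
eef_pos: [0.4287, 0.2243, 0.0896]
tcp_rot: [-0.048, 0.999, -0.0, -0.0]
contact_force: [-0.4, -0.1, -0.4]
opening: 0.493
finger_force: 6.4
[([0.5571, 0.0752], 49, (7, 9)), ([0.5549, 0.0774], 109, (10, 13))]
[([0.6677, 0.0373], 51, (7, 10)), ([0.6644, 0.041], 100, (10, 11))]
[([0.6815, 0.1162], 53, (7, 9)), ([0.682, 0.1203], 146, (16, 12))]
[([0.6812, 0.1646], 52, (7, 10)), ([0.6777, 0.1634], 149, (15, 14))]
[([0.6279, 0.2377], 56, (8, 10)), ([0.6258, 0.2396], 161, (12, 16))]
[([0.6221, 0.3216], 55, (8, 9)), ([0.621, 0.3209], 200, (12, 18))]
[0.42771971 0.22397268 0.08827201] 0.49205536701080654 6.398810462233087
top []
side [([[0.5177, 0.2161, 0.099]], np.int32(108)), ([[0.5123, 0.2561, 0.099]], np.int32(103))]
```

```bash
python3 -c "
from h import *
go(.4705,.076,.10,0)"
```

```text
at [0.4277 0.224  0.0883] phi 5.5 -> [-28.0, -151.0, -12.0] 5.5 op 0.492 t 23.5
```

```bash
python3 -m crank '[[[-10,-35,-12],2,128],[[-20,-75,-12],4,128],[[-28,-115,-12],5.5,128],[[-28,-140,-12],5.5,128],[[-28,-151,-12],5.5,128],[[-28,-151,-12],5.5,128],[[-28,-151,-12],5.5,128]]';python3 - <<'E'
from corks import *
go(.4705,.076,.06,0);p=get_state()['eef_pos']
for n in('top','side'):
    c=cam(n);im=c['frame'].astype(int);h,w=im.shape[:2];v,u=np.mgrid[:h,:w]
    zz=p[2]+.006
    q=plane(c,np.c_[u.ravel(),v.ravel()],zz).reshape(h,w,3)
    m=((im[...,2]-im[...,1]>45)&(np.linalg.norm(q[...,:2]-[.556,.076],axis=-1)<.045)).astype(np.uint8)
    nn,l,st,ce=cv2.connectedComponentsWithStats(m)
    print(n,[(plane(c,[ce[i]],zz).round(4).tolist(),st[i,4]) for i in range(1,nn) if st[i,4]>8])
E
```

```text
time: 24.2
eef_pos: [0.4707, 0.0774, 0.101]
tcp_rot: [-0.0, 1.0, 0.0, -0.001]
contact_force: [-0.4, 0.3, -0.7]
opening: 0.498
finger_force: 6.2
at [0.4707 0.0774 0.101 ] phi 0.0 -> [0.0, -1.0, 41.0] 0.0 op 0.498 t 24.2
top []
side [([[0.5594, 0.0527, 0.107]], np.int32(71)), ([[0.5601, 0.0945, 0.107]], np.int32(78))]
```

```bash
python3 -m crank '[[[2,-1,25],0,128],[[2,-1,50],0,128],[[2,-1,65],0,128],[[2,-1,71],0,128],[[2,-1,71],0,128]]';python3 -m crank '[[[0,0,0],0,135],[[0,0,0],0,140],[[0,0,0],0,144],[[0,0,0],0,147],[[0,0,0],0,147]]' 20;python3 - <<'E'
from h import *
print(get_state()['eef_pos'])
c=cam('side','g1.png');cv2.imwrite('pics/g1.png',cv2.resize(c['frame'][160:290,180:340],None,fx=4.5,fy=4.5,interpolation=cv2.INTER_CUBIC))
E
```

```text
time: 24.8
eef_pos: [0.4687, 0.0766, 0.0301]
tcp_rot: [-0.001, 1.0, 0.0, -0.001]
contact_force: [-0.0, -0.2, -0.7]
opening: 0.498
finger_force: 6.2
time: 25.3
eef_pos: [0.4697, 0.0757, 0.0312]
tcp_rot: [-0.0, 1.0, -0.0, 0.0]
contact_force: [0.1, 0.6, -0.9]
opening: 0.423
finger_force: 8.6
[0.46967115 0.07574289 0.03124207]
```

View pics/g1.png

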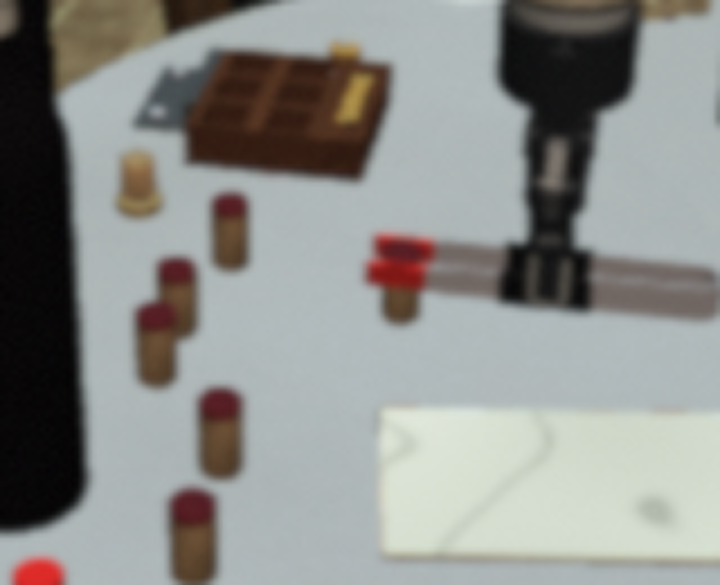

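The tongs straddle cork 1: the cork is at zoom x≈400 and the tips span 367–430. Now a light pinch.

```bash
python3 -m crank '[[[0,0,0],0,149],[[0,0,0],0,151],[[0,0,0],0,152],[[0,0,0],0,152]]' 20;python3 -m crank '[[[0,0,0],0,154],[[0,0,0],0,154],[[0,0,0],0,154]]' 20;python3 -m crank '[[[0,0,0],0,157],[[0,0,0],0,157],[[0,0,0],0,157]]' 20
```

```text
time: 25.75
eef_pos: [0.4694, 0.0758, 0.0309]
tcp_rot: [-0.0, 1.0, 0.0, -0.0]
contact_force: [-0.0, 0.7, -0.1]
opening: 0.407
finger_force: 10.2
time: 26.05
eef_pos: [0.4694, 0.0758, 0.0309]
tcp_rot: [-0.0, 1.0, 0.0, -0.0]
contact_force: [-0.1, -0.0, -0.9]
opening: 0.4
finger_force: 20.0
time: 26.35
eef_pos: [0.4694, 0.0758, 0.0309]
tcp_rot: [-0.0, 1.0, -0.0, 0.0]
contact_force: [-0.6, 0.8, -0.8]
opening: 0.403
finger_force: 20.0
```

```bash
python3 -m crank '[[[0,0,-15],0,157],[[0,0,-40],0,157],[[0,0,-72],0,157],[[-40,-50,-72],0,157],[[-75,-90,-72],0,157],[[-110,-130,-72],0,157],[[-130,-175,-72],0,157],[[-142,-215,-72],0,157],[[-142,-240,-72],0,157],[[-142,-254,-72],0,157]]';python3 -m crank '[[[0,0,0],0,157],[[0,0,0],0,157],[[0,0,0],0,157]]'; cat > held.py <<'E'
from corks import *
import sys
wx,wy=float(sys.argv[1]),float(sys.argv[2])
p=np.array(get_state()['eef_pos']);zb=p[2]-.031  # cork foot height (picked at TCP z .031)
print('tcp',p.round(4),'foot',zb.round(4),'ff',get_state()['finger_force'])
for n in('top','side'):
    c=cam(n,sys.argv[3]+n+'.png');im=c['frame'].astype(int);h,w=im.shape[:2];v,u=np.mgrid[:h,:w]
    z=zb+.010
    q=plane(c,np.c_[u.ravel(),v.ravel()],z).reshape(h,w,3)
    P=cloud(c)
    m=((abs(P[...,2]-zb-.02)<.03)&(np.linalg.norm(P[...,:2]-[p[0]+.0866,p[1]],axis=-1)<.022)&(im[...,2]-im[...,0]>3)&(im[...,2]-im[...,1]<40)).astype(np.uint8)
    nn,l,st,ce=cv2.connectedComponentsWithStats(m)
    print(n,[(plane(c,[ce[i]],z)[0,:2].round(4).tolist(),ce[i].round(1).tolist(),st[i].tolist()) for i in range(1,nn) if st[i,4]>12])
    r=P[m>0]; print('  cloud',r.mean(0).round(4),len(r)) if len(r) else 0
    k=proj(c,[[wx,wy,.031]])[0];x0,y0=int(k[0])-45,int(k[1])-45
    cv2.imwrite('pics/'+sys.argv[3]+n+'.png',cv2.resize(im[max(y0,0):y0+80,x0:x0+90].astype(np.uint8),None,fx=4,fy=4,interpolation=cv2.INTER_CUBIC))
a=[cv2.imread('pics/'+sys.argv[3]+n+'.png') for n in('top','side')]
h=min(a[0].shape[0],a[1].shape[0]);cv2.imwrite('pics/'+sys.argv[3]+'.png',np.hstack([a[0][:h],a[1][:h]]))
E
python3 held.py .6975 -.178 h1
```

```text
time: 27.35
eef_pos: [0.6119, -0.1817, 0.1027]
tcp_rot: [0.001, 1.0, -0.0, 0.0]
contact_force: [0.2, -0.2, -1.6]
opening: 0.402
finger_force: 20.3
time: 27.65
eef_pos: [0.611, -0.1763, 0.1026]
tcp_rot: [-0.001, 1.0, 0.0, -0.0]
contact_force: [-0.2, -0.2, -0.8]
opening: 0.403
finger_force: 20.3
tcp [ 0.611  -0.1763  0.1026] foot 0.0716 ff 20.28116226196289
top []
  cloud [ 0.698  -0.1627  0.1005] 1
side [([0.6953, -0.1743], [236.0, 159.4], [233, 156, 7, 8, 49])]
  cloud [ 0.6931 -0.1667  0.0861] 51
```

View pics/h1.png

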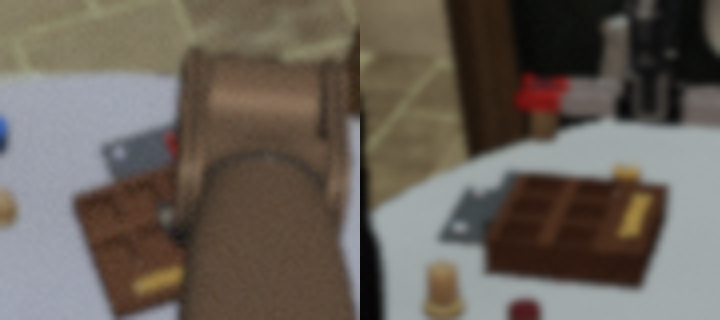

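The cork hangs upright under the tips, behind the board (side view). Lowering it in steps while watching the force.

```bash
python3 -m crank '[[[0,-1,20],0,157],[[0,-1,36],0,157],[[0,-1,44],0,157],[[0,-1,48],0,157],[[0,-1,48],0,157]]';python3 -m crank '[[[0,0,4],0,157],[[0,0,8],0,157],[[0,0,10],0,157]]'
```

```text
time: 28.25
eef_pos: [0.6111, -0.1788, 0.0541]
tcp_rot: [-0.0, 1.0, 0.0, -0.001]
contact_force: [0.2, 0.2, -1.9]
opening: 0.403
finger_force: 20.3
time: 28.55
eef_pos: [0.6115, -0.1792, 0.0448]
tcp_rot: [-0.0, 1.0, -0.0, 0.0]
contact_force: [0.0, 0.0, -0.9]
opening: 0.405
finger_force: 20.3
```

```bash
python3 -m crank '[[[0,0,2],0,157],[[0,0,4],0,157],[[0,0,4],0,157],[[0,0,4],0,148],[[0,0,4],0,140],[[0,0,4],0,132],[[0,0,4],0,128],[[0,0,4],0,128]]';python3 held.py .6975 -.178 h2
```

```text
time: 29.35
eef_pos: [0.6116, -0.1792, 0.041]
tcp_rot: [-0.0, 1.0, -0.0, 0.0]
contact_force: [-0.2, -0.7, -0.4]
opening: 0.498
finger_force: 6.2
tcp [ 0.6116 -0.1792  0.041 ] foot 0.01 ff 6.183866772917099
top []
  cloud [ 0.7154 -0.1702  0.0322] 1
side [([0.7015, -0.1888], [235.1, 175.1], [229, 174, 13, 3, 16])]
  cloud [ 0.6962 -0.171   0.0297] 18
```

View pics/h2.png

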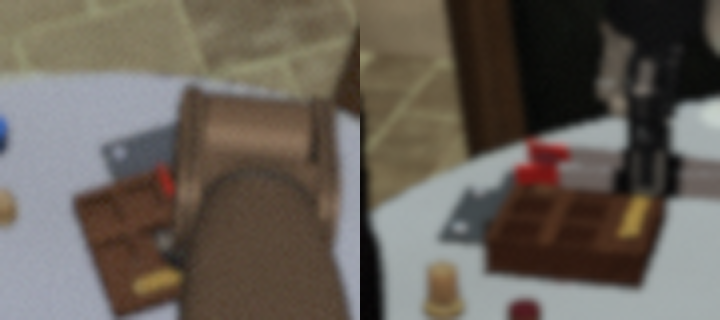

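In the side view the open tips sit over the far right well with the board undisturbed. I've used up the picture views (one over the limit, in fact), so from here I rely on measurements only. Lifting off and moving above cork 2.

```bash
python3 -m crank '[[[0,0,-20],0,128],[[0,0,-50],0,128],[[10,40,-62],0,128],[[25,85,-62],0,128],[[32,130,-62],0,128],[[32,175,-62],0,128],[[32,205,-62],0,128],[[32,217,-62],0,128],[[32,217,-62],0,128],[[32,217,-62],0,128]]';cat > chk.py <<'E'
from corks import *
C=[cam('top'),cam('side')]
s=get_state();p=np.array(s['eef_pos']);print('tcp',p.round(4),'op',round(float(s['opening']),3),'ff',round(float(s['finger_force']),1))
# stained tops: dark red pixels, listed at z=.053 (well) and .044 (table), side view tip (bright red)
for n,c in zip(('top','side'),C):
    im=c['frame'].astype(int);P=cloud(c)
    m=((im[...,2]-im[...,1]>18)&(im[...,2]<150)&(abs(im[...,1]-im[...,0])<22)&(P[...,2]>.03)&(P[...,2]<.065)&(P[...,0]>.5)&(P[...,0]<.8)&(P[...,1]>-.3)&(P[...,1]<.4)).astype(np.uint8)
    k,l,st,ce=cv2.connectedComponentsWithStats(m)
    for i in range(1,k):
        if st[i,4]>8:
            w=P[l==i]; z=.052 if w[:,1].mean()<-.05 else .041
            print(n,'cork@',plane(c,[ce[i]],z)[0,:2].round(4),'cloudz',w[:,2].mean().round(3),st[i,4])
    h,w=im.shape[:2];v,u=np.mgrid[:h,:w];q=plane(c,np.c_[u.ravel(),v.ravel()],p[2]+.006).reshape(h,w,3)
    m=((im[...,2]-im[...,1]>70)&(np.linalg.norm(q[...,:2]-p[:2]-[.0866,0],axis=-1)<.05)).astype(np.uint8)
    k,l,st,ce=cv2.connectedComponentsWithStats(m)
    for i in range(1,k):
        if st[i,4]>8: print(n,'tip@',plane(c,[ce[i]],p[2]+.006)[0].round(4),st[i,4])
r=btop(C[1],(.66,-.14)) if 0 else None
E
python3 chk.py
```

```text
time: 30.45
eef_pos: [0.5797, 0.037, 0.1029]
tcp_rot: [-0.0, 1.0, -0.0, 0.0]
contact_force: [0.1, -0.7, -0.8]
opening: 0.498
finger_force: 6.2
tcp [0.5797 0.0364 0.1029] op 0.496 ff 6.2
top cork@ [ 0.6514 -0.1379] cloudz 0.035 398
top cork@ [ 0.7024 -0.0835] cloudz 0.032 10
top cork@ [0.6777 0.1167] cloudz 0.043 31
top cork@ [0.6775 0.1646] cloudz 0.044 31
top cork@ [0.6247 0.2373] cloudz 0.043 34
top cork@ [0.619  0.3205] cloudz 0.044 35
side cork@ [ 0.6895 -0.1455] cloudz 0.04 83
side cork@ [ 0.6913 -0.0751] cloudz 0.032 22
side cork@ [0.6643 0.0436] cloudz 0.041 48
side cork@ [0.6775 0.1476] cloudz 0.042 125
side cork@ [0.6258 0.2409] cloudz 0.043 66
side cork@ [0.6202 0.3248] cloudz 0.042 85
side cork@ [0.672  0.3979] cloudz 0.037 56
side tip@ [0.6684 0.012  0.1089] 63
side tip@ [0.6684 0.0528 0.1089] 68
```

```bash
python3 -m crank '[[[1,0,25],0,128],[[1,0,50],0,128],[[1,0,66],0,128],[[1,0,72],0,128],[[1,0,72],0,128],[[1,0,72],0,128]]';python3 -m crank '[[[0,0,0],0,137],[[0,0,0],0,144],[[0,0,0],0,149],[[0,0,0],0,152],[[0,0,0],0,152],[[0,0,0],0,154],[[0,0,0],0,154],[[0,0,0],0,157],[[0,0,0],0,157]]' 20; sed -i "s/&(P\[...,2\]>.03)/\&(P[...,2]>np.where(P[...,1]<-.05,.043,.03))/" chk.py; python3 chk.py | grep -v top
```

```text
time: 31.15
eef_pos: [0.5793, 0.0374, 0.0318]
tcp_rot: [0.0, 1.0, -0.0, 0.001]
contact_force: [-0.5, -0.4, -0.5]
opening: 0.501
finger_force: 6.2
time: 32.05
eef_pos: [0.5786, 0.0378, 0.031]
tcp_rot: [-0.0, 1.0, -0.0, 0.0]
contact_force: [1.0, -0.3, 0.6]
opening: 0.405
finger_force: 20.1
tcp [0.5786 0.0378 0.031 ] op 0.402 ff 20.1
side cork@ [ 0.6959 -0.1692] cloudz 0.051 31
side cork@ [0.6625 0.0454] cloudz 0.04 125
side cork@ [0.6777 0.1468] cloudz 0.042 122
side cork@ [0.6259 0.2412] cloudz 0.042 69
side cork@ [0.6203 0.3244] cloudz 0.043 82
side cork@ [0.6717 0.3981] cloudz 0.037 60
side tip@ [0.6639 0.0439 0.037 ] 67
```

```bash
python3 -m crank '[[[0,0,-20],0,157],[[0,0,-50],0,157],[[0,-20,-72],0,157],[[-15,-60,-72],0,157],[[-25,-100,-72],0,157],[[-32,-140,-72],0,157],[[-32,-165,-72],0,157],[[-32,-176,-72],0,157],[[-32,-176,-72],0,157],[[-32,-176,-72],0,157]]';python3 -c "
from h import *
go(.6105,-.1385,.054,0)"
```

```text
time: 33.15
eef_pos: [0.61, -0.1371, 0.1024]
tcp_rot: [-0.0, 1.0, 0.001, -0.001]
contact_force: [0.2, 0.5, -1.0]
opening: 0.401
finger_force: 20.3
at [ 0.61   -0.1371  0.1024] phi 0.0 -> [-1.0, -1.0, 48.0] 0.0 op 0.401 t 33.15
```

```bash
python3 -m crank '[[[-1,0,20],0,157],[[-1,0,36],0,157],[[-1,0,44],0,157],[[-1,0,49],0,157],[[-1,0,54],0,157],[[-1,0,58],0,157],[[-1,0,58],0,157]]';python3 -m crank '[[[0,0,2],0,157],[[0,0,4],0,157],[[0,0,4],0,157]]'
```

```text
time: 33.85
eef_pos: [0.6114, -0.1381, 0.0446]
tcp_rot: [-0.0, 1.0, 0.0, -0.0]
contact_force: [-0.8, -0.4, -1.6]
opening: 0.397
finger_force: 20.3
time: 34.15
eef_pos: [0.6114, -0.1382, 0.0408]
tcp_rot: [-0.0, 1.0, 0.0, -0.0]
contact_force: [-1.3, 0.1, -1.5]
opening: 0.398
finger_force: 20.3
```

```bash
python3 -m crank '[[[0,0,0],0,148],[[0,0,0],0,140],[[0,0,0],0,132],[[0,0,0],0,128],[[0,0,-20],0,128],[[0,0,-50],0,128],[[5,30,-62],0,128],[[10,70,-62],0,128],[[17,110,-62],0,128],[[17,150,-62],0,128]]';python3 -m crank '[[[0,45,0],0,128],[[0,85,0],0,128],[[0,105,0],0,128],[[0,105,0],0,128],[[0,105,0],0,128]]';python3 chk.py;python3 -c "
from h import *
go(.594,.117,.031,0)"
```

```text
time: 35.15
eef_pos: [0.5936, 0.0131, 0.1031]
tcp_rot: [0.0, 1.0, 0.0, -0.0]
contact_force: [-0.2, -0.3, -2.1]
opening: 0.499
finger_force: 6.2
time: 35.65
eef_pos: [0.5943, 0.117, 0.1029]
tcp_rot: [-0.001, 1.0, -0.0, -0.0]
contact_force: [-0.4, -0.6, -1.2]
opening: 0.497
finger_force: 6.2
tcp [0.5945 0.1159 0.1029] op 0.501 ff 6.2
top cork@ [ 0.6972 -0.1792] cloudz 0.054 38
top cork@ [ 0.6976 -0.1383] cloudz 0.053 39
top cork@ [0.6251 0.2375] cloudz 0.044 34
top cork@ [0.6187 0.3201] cloudz 0.043 37
side cork@ [ 0.6956 -0.1477] cloudz 0.051 69
side cork@ [0.6776 0.1481] cloudz 0.042 125
side cork@ [0.626  0.2413] cloudz 0.042 69
side cork@ [0.6203 0.3246] cloudz 0.043 83
side cork@ [0.6715 0.3978] cloudz 0.037 58
side tip@ [0.6821 0.0908 0.1089] 56
side tip@ [0.6838 0.1339 0.1089] 65
at [0.5945 0.1159 0.1029] phi -0.0 -> [1.0, 1.0, 72.0] -0.0 op 0.501 t 35.75
```

```bash
python3 -m crank '[[[1,0,25],0,128],[[1,0,50],0,128],[[1,0,66],0,128],[[1,0,72],0,128],[[1,0,72],0,128],[[1,0,72],0,128]]';python3 -m crank '[[[0,0,0],0,137],[[0,0,0],0,144],[[0,0,0],0,149],[[0,0,0],0,152],[[0,0,0],0,152],[[0,0,0],0,154],[[0,0,0],0,154],[[0,0,0],0,157],[[0,0,0],0,157]]' 20; python3 -m crank '[[[0,0,-20],0,157],[[0,0,-50],0,157],[[0,-20,-72],0,157],[[-5,-60,-72],0,157],[[-10,-100,-72],0,157],[[-16,-140,-72],0,157],[[-16,-180,-72],0,157],[[-16,-205,-72],0,157],[[-16,-215,-72],0,157],[[-16,-215,-72],0,157]]';python3 -c "
from h import *
go(.6105,-.098,.044,0)"
```

```text
time: 36.35
eef_pos: [0.5943, 0.1166, 0.0319]
tcp_rot: [0.0, 1.0, 0.0, 0.001]
contact_force: [-0.5, -0.7, -1.2]
opening: 0.503
finger_force: 6.2
time: 37.25
eef_pos: [0.5936, 0.1168, 0.0311]
tcp_rot: [-0.0, 1.0, -0.0, 0.0]
contact_force: [0.6, -0.9, 0.8]
opening: 0.404
finger_force: 20.1
time: 38.25
eef_pos: [0.6091, -0.0989, 0.1025]
tcp_rot: [0.001, 1.0, 0.0, -0.0]
contact_force: [-0.7, 0.5, 0.1]
opening: 0.404
finger_force: 20.3
at [ 0.6091 -0.0989  0.1025] phi -0.1 -> [-1.0, 1.0, 58.0] -0.1 op 0.404 t 38.25
```

```bash
python3 -m crank '[[[0,1,20],0,157],[[0,1,36],0,157],[[0,1,44],0,157],[[0,1,49],0,157],[[0,1,54],0,157],[[0,1,58],0,157],[[0,1,58],0,157]]';python3 -m crank '[[[0,0,2],0,157],[[0,0,4],0,157],[[0,0,4],0,157]]'
```

```text
time: 38.95
eef_pos: [0.61, -0.097, 0.045]
tcp_rot: [-0.0, 1.0, -0.0, 0.001]
contact_force: [1.0, 0.6, 1.4]
opening: 0.398
finger_force: 20.8
time: 39.25
eef_pos: [0.6096, -0.0973, 0.0409]
tcp_rot: [-0.0, 1.0, -0.0, 0.0]
contact_force: [0.8, 0.4, 2.2]
opening: 0.402
finger_force: 20.9
```

```bash
python3 -m crank '[[[0,0,0],0,148],[[0,0,0],0,140],[[0,0,0],0,132],[[0,0,0],0,128],[[0,0,-20],0,128],[[0,0,-50],0,128],[[5,30,-62],0,128],[[10,70,-62],0,128],[[16,110,-62],0,128],[[16,150,-62],0,128]]';python3 -m crank '[[[0,45,0],0,128],[[0,85,0],0,128],[[0,111,0],0,128],[[0,111,0],0,128],[[0,111,0],0,128]]';python3 chk.py;python3 -c "
from h import *
go(.5935,.1642,.031,0)"
```

```text
time: 40.25
eef_pos: [0.5924, 0.054, 0.1028]
tcp_rot: [0.0, 1.0, -0.0, -0.0]
contact_force: [-0.7, -0.0, -0.3]
opening: 0.497
finger_force: 6.2
time: 40.75
eef_pos: [0.5931, 0.1641, 0.1026]
tcp_rot: [-0.001, 1.0, -0.0, -0.0]
contact_force: [0.8, 0.1, -0.9]
opening: 0.498
finger_force: 6.2
tcp [0.5933 0.1629 0.1027] op 0.497 ff 6.2
top cork@ [ 0.6971 -0.1788] cloudz 0.052 39
top cork@ [ 0.7181 -0.0985] cloudz 0.06 14
top cork@ [ 0.6975 -0.1385] cloudz 0.053 39
top cork@ [0.6187 0.3204] cloudz 0.044 36
side cork@ [ 0.6957 -0.1482] cloudz 0.051 73
side cork@ [ 0.7168 -0.0947] cloudz 0.055 22
side cork@ [0.6785 0.1683] cloudz 0.042 58
side cork@ [0.6255 0.2415] cloudz 0.043 70
side cork@ [0.6203 0.3247] cloudz 0.043 85
side cork@ [0.6716 0.3984] cloudz 0.036 60
side tip@ [0.6852 0.1217 0.1087] 41
side tip@ [0.6883 0.1599 0.1087] 66
at [0.5933 0.1629 0.1027] phi -0.0 -> [-0.0, 1.0, 72.0] -0.0 op 0.497 t 40.85
```

Cork 3 didn't seat: its stained end reads at (0.718,-0.0985,0.06). I'll check its posture from the point clouds.

```bash
python3 - <<'E'
from h import *
for n in('top','side'):
    c=cam(n);P=cloud(c);im=c['frame'].astype(int)
    m=(P[...,0]>.66)&(P[...,0]<.77)&(P[...,1]>-.128)&(P[...,1]<-.05)&(P[...,2]>.035)&(c['range_z']>0)&(im[...,2]-im[...,0]>0)
    ys,xs=np.where(m)
    print(n,len(ys))
    for a in range(0,len(ys),max(1,len(ys)//45)):
        i=(ys[a],xs[a]); print(xs[a],ys[a],(P[i]*1000).round().astype(int).tolist(),im[i].tolist(),end='; ')
    print()
    print([ (nm,im[int(k[1]),int(k[0])].tolist()) for nm,k in zip(('w3floor','w3'),proj(c,[[.6975,-.098,.009],[.6975,-.098,.031]]))])
E
```

```text
top 99
267 156 [729, -97, 49] [128, 122, 129]; 269 156 [724, -103, 55] [121, 114, 124]; 266 157 [724, -92, 55] [111, 104, 119]; 268 157 [719, -97, 61] [79, 76, 103]; 270 157 [717, -104, 62] [86, 83, 110]; 275 157 [721, -126, 35] [68, 69, 76]; 266 158 [718, -89, 61] [83, 80, 106]; 268 158 [713, -95, 67] [54, 55, 96]; 270 158 [712, -102, 64] [65, 71, 107]; 275 158 [716, -124, 39] [53, 63, 81]; 267 159 [712, -91, 64] [58, 69, 107]; 269 159 [712, -98, 59] [63, 79, 113]; 271 159 [709, -105, 59] [71, 87, 118]; 267 160 [711, -91, 56] [69, 92, 124]; 269 160 [709, -97, 57] [75, 102, 130]; 271 160 [708, -105, 52] [72, 102, 131]; 278 160 [699, -128, 55] [46, 46, 90]; 267 161 [709, -90, 53] [71, 103, 130]; 269 161 [706, -96, 55] [81, 117, 141]; 271 161 [704, -103, 55] [76, 112, 137]; 278 161 [696, -127, 53] [41, 45, 82]; 267 162 [705, -89, 54] [67, 101, 127]; 269 162 [703, -96, 52] [84, 123, 146]; 271 162 [703, -103, 47] [80, 116, 142]; 278 162 [696, -127, 44] [38, 51, 81]; 268 163 [701, -91, 51] [78, 115, 139]; 270 163 [699, -98, 51] [87, 124, 148]; 272 163 [698, -105, 48] [64, 99, 124]; 276 16
[... 2461 characters left out ...]
1, 137]; 232 182 [690, -92, 45] [65, 99, 126]; 223 183 [718, -93, 38] [37, 51, 67]; 225 183 [711, -87, 42] [46, 68, 92]; 227 183 [705, -89, 42] [58, 86, 115]; 229 183 [698, -85, 44] [65, 99, 127]; 231 183 [693, -89, 42] [69, 105, 132]; 233 183 [688, -94, 41] [62, 93, 122]; 225 184 [710, -85, 40] [39, 58, 79]; 227 184 [703, -83, 41] [50, 74, 99]; 229 184 [699, -90, 38] [58, 88, 116]; 231 184 [692, -85, 41] [64, 97, 125]; 233 184 [687, -91, 39] [64, 96, 126]; 226 185 [707, -87, 36] [36, 55, 75]; 228 185 [701, -86, 36] [47, 71, 95]; 230 185 [695, -85, 38] [55, 83, 109]; 232 185 [689, -84, 39] [61, 91, 119]; 228 186 [700, -82, 35] [41, 60, 83]; 
[('w3floor', [17, 26, 48]), ('w3', [62, 93, 121])]
```

Cork 3 is wedged about 48° forward across its well. Plan:
1. Pinch it lightly by the raised end and lift it out.
2. Lower its foot behind the board's exposed far face and draw it back against that face, so it turns upright on the cloth.
3. Regrip it and place it again.

```bash
python3 -m crank '[[[-10,-40,0],0,128],[[-20,-85,0],0,128],[[-30,-130,0],0,128],[[-42,-175,0],0,128],[[-42,-215,0],0,128],[[-42,-245,0],0,128],[[-42,-261,0],0,128],[[-42,-261,0],0,128],[[-42,-261,20],0,128],[[-42,-261,20],0,128]]';python3 -c "
from h import *
go(.6355,-.0973,.049,0)"
```

```text
time: 41.95
eef_pos: [0.6333, -0.0954, 0.0801]
tcp_rot: [-0.0, 1.0, 0.001, -0.003]
contact_force: [-0.9, 1.4, -1.4]
opening: 0.5
finger_force: 6.2
at [ 0.6333 -0.0954  0.0801] phi 0.1 -> [-2.0, -2.0, 31.0] 0.1 op 0.5 t 41.95
```

```bash
python3 -m crank '[[[0,0,15],0,128],[[0,0,25],0,128],[[0,0,31],0,128],[[0,0,31],0,128]]';python3 -m crank '[[[0,0,0],0,137],[[0,0,0],0,144],[[0,0,0],0,149],[[0,0,0],0,152],[[0,0,0],0,153],[[0,0,0],0,153]]'; python3 -m crank '[[[0,0,0],0,154],[[0,0,0],0,154]]'; python3 -c "
from h import *
go(.6355,-.0973,.049,0)"
```

```text
time: 42.35
eef_pos: [0.6346, -0.0965, 0.0503]
tcp_rot: [-0.0, 1.0, 0.0, -0.001]
contact_force: [0.3, 0.0, -0.4]
opening: 0.502
finger_force: 6.2
time: 42.95
eef_pos: [0.6355, -0.0972, 0.052]
tcp_rot: [-0.0, 1.0, -0.0, 0.0]
contact_force: [0.2, 0.8, -1.8]
opening: 0.4
finger_force: 10.4
time: 43.15
eef_pos: [0.6354, -0.0972, 0.0519]
tcp_rot: [-0.0, 1.0, 0.0, -0.0]
contact_force: [-1.1, 0.2, -0.8]
opening: 0.4
finger_force: 10.8
at [ 0.6354 -0.0972  0.0519] phi 0.0 -> [-0.0, -0.0, 3.0] 0.0 op 0.4 t 43.15
```

```bash
python3 -m crank '[[[0,0,0],0,156],[[0,0,0],0,156]]';python3 -m crank '[[[0,0,-5],0,156],[[0,0,-15],0,156],[[0,0,-32],0,156],[[0,0,-32],0,156]]'; cat > c3.py <<'E'
from h import *
p=np.array(get_state()['eef_pos']);print('tcp',p.round(4))
for n in('top','side'):
    c=cam(n);P=cloud(c);im=c['frame'].astype(int);d=P-p-[.085,0,0]
    m=(abs(d[...,0])<.06)&(abs(d[...,1])<.025)&(d[...,2]>-.06)&(d[...,2]<.03)&(c['range_z']>0)&(P[...,2]>.037)&(im[...,2]-im[...,0]>8)
    st=m&(abs(im[...,1]-im[...,0])<18)&(im[...,2]<140)&(im[...,2]-im[...,1]>18); ck=m&(im[...,1]-im[...,0]>18)
    for nm,k in(('stain',st),('cork',ck)):
        if k.sum()>3: print(n,nm,k.sum(),P[k].mean(0).round(3),'x',P[k][:,0].min().round(3),P[k][:,0].max().round(3),'z',P[k][:,2].min().round(3),P[k][:,2].max().round(3))
    if ck.sum()>9:
        w=P[ck]; print('  slope dz/dx',np.polyfit(w[:,2],w[:,0],1).round(2))
E
python3 c3.py
```

```text
time: 43.35
eef_pos: [0.6354, -0.0972, 0.0518]
tcp_rot: [-0.0, 1.0, 0.0, -0.0]
contact_force: [0.3, 0.7, -0.6]
opening: 0.391
finger_force: 11.4
time: 43.75
eef_pos: [0.6381, -0.0979, 0.0883]
tcp_rot: [-0.0, 1.0, -0.001, 0.004]
contact_force: [0.5, -0.6, -0.3]
opening: 0.388
finger_force: 11.4
tcp [ 0.6381 -0.0979  0.0883]
side stain 117 [ 0.722 -0.094  0.098] x 0.705 0.74 z 0.039 0.115
side cork 64 [ 0.702 -0.09   0.048] x 0.683 0.741 z 0.037 0.103
  slope dz/dx [0.72 0.67]
```

```bash
python3 -m crank '[[[0,0,0],0,140],[[0,0,0],0,128],[[0,0,0],0,128]]';python3 c3.py;python3 -m crank '[[[2,0,15],0,128],[[2,0,30],0,128],[[2,0,40],0,128],[[2,0,40],0,128]]';python3 -m crank '[[[0,0,0],0,137],[[0,0,0],0,144],[[0,0,0],0,149],[[0,0,0],0,151],[[0,0,0],0,152],[[0,0,0],0,152]]'; python3 -m crank '[[[0,0,0],0,154],[[0,0,0],0,154]]'; python3 -c "
from h import *
go(.6355,-.0973,.049,0)"
```

```text
time: 44.15
eef_pos: [0.635, -0.097, 0.0832]
tcp_rot: [-0.0, 1.0, 0.0, -0.001]
contact_force: [0.4, -0.6, -0.9]
opening: 0.498
finger_force: 6.2
tcp [ 0.635  -0.097   0.0832]
side stain 138 [ 0.719 -0.095  0.096] x 0.683 0.739 z 0.047 0.112
side cork 67 [ 0.7   -0.09   0.047] x 0.682 0.714 z 0.037 0.06
  slope dz/dx [0.74 0.67]
time: 44.65
eef_pos: [0.6312, -0.0965, 0.0403]
tcp_rot: [-0.0, 1.0, 0.001, -0.003]
contact_force: [0.4, 0.3, -1.2]
opening: 0.497
finger_force: 6.2
time: 45.25
eef_pos: [0.6336, -0.0972, 0.0441]
tcp_rot: [-0.0, 1.0, -0.0, 0.0]
contact_force: [-0.1, 0.8, -0.8]
opening: 0.407
finger_force: 10.0
time: 45.45
eef_pos: [0.6336, -0.0972, 0.0441]
tcp_rot: [-0.0, 1.0, -0.0, 0.0]
contact_force: [0.3, 0.2, -0.6]
opening: 0.403
finger_force: 18.0
at [ 0.6336 -0.0972  0.0441] phi 0.0 -> [-2.0, -0.0, -5.0] 0.0 op 0.403 t 45.45
```

```bash
python3 -m crank '[[[0,0,-5],0,154],[[0,0,-12],0,154],[[0,0,-22],0,154],[[0,0,-35],0,154],[[0,0,-45],0,154],[[0,0,-45],0,154]]'; python3 -c "
from h import *
p=np.array(get_state()['eef_pos']);print('tcp',p.round(4))
c=cam('side');P=cloud(c);im=c['frame'].astype(int)
m=(P[...,0]>.66)&(P[...,0]<.76)&(P[...,1]>-.125)&(P[...,1]<-.07)&(P[...,2]>.037)&(P[...,2]<.13)&(im[...,1]-im[...,0]>12)&(im[...,2]-im[...,0]>25)
for i in np.argwhere(m)[::2]: print(i[::-1].tolist(),(P[tuple(i)]*1000).round().astype(int).tolist(),im[tuple(i)].tolist(),end='; ')
"; python3 c3.py
```

```text
time: 46.05
eef_pos: [0.6352, -0.0976, 0.092]
tcp_rot: [-0.0, 1.0, -0.001, 0.002]
contact_force: [-0.1, -0.8, -0.8]
opening: 0.403
finger_force: 18.2
tcp [ 0.6352 -0.0976  0.092 ]
[215, 163] [738, -83, 106] [51, 68, 117]; [223, 166] [715, -84, 98] [44, 64, 102]; [225, 166] [709, -87, 98] [60, 81, 116]; [227, 166] [703, -84, 99] [81, 97, 117]; [223, 167] [714, -82, 96] [51, 71, 94]; [225, 167] [709, -84, 96] [59, 85, 114]; [227, 167] [703, -85, 96] [73, 98, 125]; [229, 167] [696, -81, 98] [80, 99, 118]; [231, 167] [690, -81, 99] [84, 97, 112]; [224, 168] [713, -87, 91] [53, 73, 95]; [227, 168] [704, -90, 90] [62, 92, 121]; [229, 168] [698, -90, 91] [69, 98, 123]; [231, 168] [693, -92, 90] [74, 99, 121]; [233, 168] [689, -102, 86] [71, 85, 109]; [225, 169] [710, -88, 87] [52, 73, 94]; [227, 169] [704, -88, 88] [55, 82, 109]; [229, 169] [698, -87, 89] [62, 92, 119]; [231, 169] [693, -92, 87] [66, 97, 123]; [233, 169] [687, -94, 87] [61, 84, 113]; [225, 170] [710, -88, 84] [66, 80, 94]; [227, 170] [705, -91, 83] [49, 73, 96]; [229, 170] [698, -87, 86] [55, 83, 110]; [231, 170] [691, -86, 87] [61, 91, 118]; [233, 170] [687, -94, 84] [58, 84, 115]; [226, 171] [707, -88, 81] [62, 75, 89]; [228, 171] [701, -89, 81] [47, 69, 93]; [230, 171] [694, -84, 84] [52, 78, 104]; [232, 171] [689, -90, 82] [55, 82, 111]; [234, 171] [683, -88, 84] [46, 65, 96]; [228, 172] [700, -85, 80] [44, 63, 82]; [230, 172] [695, -87, 80] [46, 68, 92]; [232, 172] [690, -91, 78] [48, 69, 97]; [228, 173] [701, -89, 75] [45, 59, 74]; [230, 173] [695, -86, 77] [40, 60, 81]; [232, 173] [689, -89, 76] [39, 53, 84]; [230, 174] [695, -87, 73] [36, 52, 73]; [230, 175] [695, -86, 70] [34, 48, 70]; [231, 177] [700, -124, 45] [40, 60, 82]; [233, 178] [694, -124, 42] [47, 71, 95]; tcp [ 0.6345 -0.0974  0.0907]
side stain 128 [ 0.716 -0.093  0.105] x 0.679 0.739 z 0.066 0.119
side cork 51 [ 0.697 -0.089  0.084] x 0.682 0.738 z 0.047 0.105
  slope dz/dx [0.64 0.64]
```

The cork is pinched and lifted, still tilted. Its well's near rim will serve as the edge: engage the foot's lower corner just inside it, then draw back so the cork turns upright straight into the well.

```bash
python3 -m crank '[[[9,0,15],0,154],[[9,0,30],0,154],[[9,0,39],0,154],[[9,0,43],0,153],[[9,0,43],0,153]]';python3 -m crank '[[[2,0,0],0,153],[[4,0,0],0,153],[[6,0,0],0,153],[[8,0,0],0,153],[[10,0,0],0,153],[[11,0,0],0,153],[[11,0,0],0,153]]'; cat > c3b.py <<'E'
from h import *
p=np.array(get_state()['eef_pos']);print('tcp',p.round(4))
c=cam('side');P=cloud(c);im=c['frame'].astype(int)
m=(P[...,0]>.66)&(P[...,0]<.76)&(P[...,1]>-.125)&(P[...,1]<-.07)&(P[...,2]>.034)&(P[...,2]<.14)&(im[...,1]-im[...,0]>12)&(im[...,2]-im[...,0]>25)&(im[...,2]>75)
w=P[m];zs=w[:,2]
for z in np.arange(.034,.12,.006):
    k=abs(zs-z)<.003
    if k.sum()>1: print(z.round(3),k.sum(),w[k][:,0].min().round(3),w[k][:,0].max().round(3))
E
python3 c3b.py
```

```text
time: 46.7
eef_pos: [0.6249, -0.0972, 0.0456]
tcp_rot: [-0.0, 1.0, 0.0, 0.0]
contact_force: [0.9, 0.2, -0.2]
opening: 0.406
finger_force: 19.9
time: 47.4
eef_pos: [0.6134, -0.0972, 0.046]
tcp_rot: [-0.0, 1.0, -0.0, 0.0]
contact_force: [1.5, 0.6, 1.7]
opening: 0.403
finger_force: 22.0
tcp [ 0.6134 -0.0972  0.046 ]
0.04 10 0.672 0.686
0.046 15 0.669 0.692
0.052 14 0.675 0.695
0.058 10 0.67 0.701
```

```bash
python3 -m crank '[[[0,0,-4],0,153],[[-6,0,-6],0,153],[[-14,0,-6],0,153],[[-18,0,-4],0,153],[[-18,0,-1],0,153],[[-18,0,-1],0,145],[[-18,0,-1],0,135],[[-18,0,-1],0,128],[[-18,0,-1],0,128]]';python3 -m crank '[[[0,0,-20],0,128],[[0,0,-45],0,128],[[15,0,-45],0,128],[[30,0,-45],0,128],[[30,0,-45],0,128]]'; python3 - <<'E'
from h import *
for n in('top','side'):
    c=cam(n);P=cloud(c);im=c['frame'].astype(int)
    m=(P[...,0]>.64)&(P[...,0]<.77)&(P[...,1]>-.122)&(P[...,1]<-.05)&(P[...,2]>.036)&(P[...,2]<.075)&(im[...,2]-im[...,0]>15)
    st=m&(im[...,1]-im[...,0]<13)&(im[...,2]-im[...,1]>18); ck=m&(im[...,1]-im[...,0]>18)&(im[...,2]>90)
    for nm,k in(('st',st),('ck',ck)):
        w=P[k]
        if len(w)>3: print(n,nm,len(w),w.mean(0).round(3),w.min(0).round(3),w.max(0).round(3),np.percentile(w[:,2],90).round(3))
    w=P[ck]
    for x in np.arange(.65,.76,.008):
        k=abs(w[:,0]-x)<.004
        if k.sum()>1: print('   x',x.round(3),'z',np.median(w[k][:,2]).round(3),w[k][:,2].max().round(3),'y',np.median(w[k][:,1]).round(3))
E
```

```text
time: 48.35
eef_pos: [0.6314, -0.0972, 0.0469]
tcp_rot: [-0.0, 1.0, 0.0, -0.0]
contact_force: [0.4, 0.8, -0.5]
opening: 0.499
finger_force: 6.2
time: 48.85
eef_pos: [0.6001, -0.0969, 0.0919]
tcp_rot: [-0.0, 1.0, 0.0, -0.001]
contact_force: [0.2, 0.6, -0.9]
opening: 0.501
finger_force: 6.2
side st 13 [ 0.716 -0.092  0.056] [ 0.694 -0.122  0.049] [ 0.723 -0.084  0.062] 0.062
side ck 64 [ 0.701 -0.09   0.047] [ 0.685 -0.105  0.036] [ 0.714 -0.082  0.059] 0.055
   x 0.69 z 0.042 0.048 y -0.092
   x 0.698 z 0.046 0.054 y -0.088
   x 0.706 z 0.053 0.059 y -0.087
   x 0.714 z 0.051 0.058 y -0.087
```

```bash
python3 -c "
from h import *
go(.6465,-.0973,.041,0)";python3 -m crank '[[[-20,0,0],0,128],[[-46,0,0],0,128],[[-46,0,25],0,128],[[-46,0,42],0,128],[[-46,0,50],0,128],[[-46,0,50],0,128]]';python3 -m crank '[[[0,0,0],0,137],[[0,0,0],0,144],[[0,0,0],0,149],[[0,0,0],0,151],[[0,0,0],0,152],[[0,0,0],0,152]]'; python3 -m crank '[[[0,0,0],0,153],[[0,0,0],0,153]]'
```

```text
at [ 0.6017 -0.0972  0.0921] phi 0.0 -> [-45.0, -0.0, 51.0] 0.0 op 0.499 t 48.95
time: 49.55
eef_pos: [0.6459, -0.0967, 0.0395]
tcp_rot: [-0.0, 1.0, 0.001, -0.002]
contact_force: [-0.3, -0.4, -0.8]
opening: 0.5
finger_force: 6.2
time: 50.15
eef_pos: [0.6476, -0.0972, 0.0422]
tcp_rot: [-0.0, 1.0, -0.0, 0.0]
contact_force: [-0.2, 0.6, -1.1]
opening: 0.408
finger_force: 10.1
time: 50.35
eef_pos: [0.6476, -0.0972, 0.042]
tcp_rot: [-0.0, 1.0, -0.0, 0.0]
contact_force: [0.4, 0.1, 0.4]
opening: 0.405
finger_force: 14.2
```

```bash
python3 -m crank '[[[0,0,-5],0,153],[[0,0,-12],0,153],[[0,0,-22],0,153],[[0,0,-35],0,153],[[0,0,-48],0,153],[[0,0,-48],0,153],[[0,0,-48],0,153]]'; python3 c3b.py
```

```text
time: 51.05
eef_pos: [0.6479, -0.0973, 0.0909]
tcp_rot: [-0.0, 1.0, -0.0, 0.001]
contact_force: [-0.1, 0.3, -1.4]
opening: 0.404
finger_force: 14.2
tcp [ 0.6479 -0.0973  0.0909]
0.034 2 0.677 0.701
0.04 2 0.694 0.697
0.046 2 0.694 0.697
0.076 3 0.689 0.694
0.082 17 0.682 0.703
0.088 17 0.684 0.709
0.094 9 0.688 0.712
0.1 2 0.745 0.748
0.106 4 0.738 0.753
0.118 2 0.75 0.751
```

```bash
python3 -m crank '[[[4,0,20],0,153],[[4,0,36],0,153],[[4,0,44],0,153],[[4,0,49],0,152],[[4,0,49],0,152]]';python3 c3b.py;python3 -m crank '[[[3,0,0],0,152],[[6,0,0],0,152],[[9,0,0],0,152],[[12,0,0],0,152],[[15,0,0],0,152],[[18,0,0],0,152],[[21,0,0],0,152],[[21,0,0],0,152]]';python3 c3b.py
```

```text
time: 51.6
eef_pos: [0.6433, -0.0971, 0.0402]
tcp_rot: [-0.0, 1.0, 0.0, -0.001]
contact_force: [0.9, 0.1, -0.5]
opening: 0.405
finger_force: 13.2
tcp [ 0.6433 -0.0971  0.0402]
0.034 4 0.68 0.692
0.04 13 0.681 0.705
0.046 2 0.685 0.691
0.058 4 0.704 0.708
0.064 2 0.705 0.708
time: 52.45
eef_pos: [0.6217, -0.097, 0.0406]
tcp_rot: [-0.0, 1.0, 0.0, -0.001]
contact_force: [1.5, 0.9, 1.2]
opening: 0.401
finger_force: 14.8
tcp [ 0.6217 -0.097   0.0406]
0.034 3 0.677 0.69
0.04 10 0.674 0.692
0.046 3 0.688 0.692
0.064 11 0.685 0.697
0.07 6 0.69 0.697
```

The cork is now only about 18° off upright, but it has slid up through the tips. It should right itself if set on flat cloth, so I'll carry it to free cloth, measure it there, and regrip it properly.

```bash
python3 -m crank '[[[0,0,-20],0,152],[[0,0,-50],0,152],[[10,20,-60],0,152],[[30,50,-60],0,152],[[50,80,-60],0,152],[[70,110,-60],0,152],[[82,130,-60],0,152],[[82,137,-60],0,152],[[82,137,-60],0,152],[[82,137,-60],0,152]]';python3 - <<'E'
from h import *
s=get_state();p=np.array(s['eef_pos']);print('tcp',p.round(4),s['finger_force'])
for n in('side','top'):
    c=cam(n);P=cloud(c);im=c['frame'].astype(int);d=P-p
    m=(d[...,0]>.02)&(d[...,0]<.12)&(abs(d[...,1])<.03)&(abs(d[...,2])<.06)&(P[...,2]>.01)&(im[...,2]-im[...,0]>20)
    st=m&(im[...,1]-im[...,0]<13)&(im[...,2]<125); ck=m&(im[...,1]-im[...,0]>12); tp=m&(im[...,2]>150)&(im[...,1]<90)
    for nm,k in(('stain',st),('ck',ck),('tip',tp)):
        w=P[k]
        print(n,nm,len(w))
        if len(w):
          for z in np.arange(p[2]-.06,p[2]+.06,.006):
            j=abs(w[:,2]-z)<.003
            if j.sum()>2: print('   dz',round((z-p[2])*1000),j.sum(),'dx',((w[j][:,0].min()-p[0])*1000).round(),((w[j][:,0].max()-p[0])*1000).round(),'dy',(np.median(w[j][:,1]-p[1])*1000).round())
E
```

```text
time: 53.5
eef_pos: [0.5409, 0.0391, 0.1008]
tcp_rot: [-0.0, 1.0, -0.0, -0.0]
contact_force: [1.2, 0.6, -0.4]
opening: 0.403
finger_force: 14.3
tcp [0.5409 0.0391 0.1008] 14.264970570802689
side stain 112
   dz 6 9 dx 45.0 73.0 dy 15.0
   dz 12 21 dx 64.0 104.0 dy 15.0
   dz 18 37 dx 66.0 104.0 dy 15.0
   dz 24 21 dx 53.0 104.0 dy -2.0
   dz 30 19 dx 70.0 86.0 dy 7.0
   dz 36 4 dx 72.0 78.0 dy 3.0
side ck 58
   dz -6 9 dx 54.0 73.0 dy 9.0
   dz 0 18 dx 54.0 75.0 dy 12.0
   dz 6 3 dx 62.0 75.0 dy 12.0
   dz 18 3 dx 51.0 66.0 dy -11.0
   dz 24 18 dx 45.0 78.0 dy 8.0
   dz 30 5 dx 69.0 73.0 dy 8.0
side tip 2
top stain 0
top ck 0
top tip 0
```

```bash
python3 -m crank '[[[0,0,30],0,152],[[0,0,60],0,152],[[0,0,78],0,152],[[0,0,85],0,152],[[0,0,88],0,152],[[0,0,88],0,152]]';python3 -m crank '[[[0,0,1],0,152],[[0,0,2],0,151],[[0,0,2],0,150],[[0,0,2],0,148],[[0,0,2],0,144],[[0,0,2],0,138],[[0,0,2],0,132],[[0,0,2],0,128],[[0,0,2],0,128]]';python3 - <<'E'
from corks import *
p=get_state()['eef_pos'];print(p)
c=cam('side');P=cloud(c);im=c['frame'].astype(int)
m=(abs(P[...,0]-.61)<.05)&(abs(P[...,1]-.04)<.03)&(P[...,2]>.004)&(P[...,2]<.07)&(im[...,2]-im[...,0]>20)&(im[...,2]<150)
w=P[m]
for z in np.arange(.006,.07,.006):
    j=abs(w[:,2]-z)<.003
    if j.sum()>1: print(z.round(3),j.sum(),w[j][:,0].min().round(3),w[j][:,0].max().round(3),np.median(w[j][:,1]).round(3))
E
```

```text
time: 54.2
eef_pos: [0.5412, 0.0393, 0.0136]
tcp_rot: [-0.0, 1.0, -0.0, 0.0]
contact_force: [-0.2, -0.9, 0.5]
opening: 0.406
finger_force: 14.0
time: 55.1
eef_pos: [0.5403, 0.0399, 0.0107]
tcp_rot: [-0.0, 1.0, 0.0, -0.0]
contact_force: [-1.1, -0.1, -0.2]
opening: 0.497
finger_force: 6.2
[0.54027139 0.0398617  0.01073458]
0.006 5 0.618 0.646 0.05
0.012 7 0.631 0.651 0.054
0.018 41 0.61 0.654 0.051
0.024 60 0.607 0.652 0.046
0.03 40 0.608 0.643 0.061
```

```bash
python3 -m crank '[[[0,0,-25],0,128],[[0,0,-60],0,128],[[40,0,-80],0,128],[[60,60,-80],0,128],[[60,110,-80],0,128],[[60,110,-80],0,128],[[60,110,-80],0,128]]';cat > lie.py <<'E'
from h import *
import sys
x0,y0=float(sys.argv[1]),float(sys.argv[2])
print(np.round(get_state()['eef_pos'],4))
for n in('top','side'):
    c=cam(n);P=cloud(c);im=c['frame'].astype(int)
    m=(abs(P[...,0]-x0)<.06)&(abs(P[...,1]-y0)<.06)&(P[...,2]>.003)&(P[...,2]<.07)&(im[...,2]-im[...,0]>8)&(im[...,2]<165)
    st=m&(im[...,1]-im[...,0]<8)&(im[...,2]-im[...,1]>15);ck=m&~st
    print(n,m.sum(),'zmax',P[m][:,2].max().round(3) if m.any() else '')
    for nm,k in(('st',st),('ck',ck)):
        if k.sum()>3:
            uv=np.argwhere(k)[:,::-1]; q=plane(c,uv,.015)[:,:2]
            print('  ',nm,k.sum(),'cloud',P[k].mean(0).round(3),'plane.015',q.mean(0).round(4),q.min(0).round(3),q.max(0).round(3))
    if m.any():
        q=plane(c,np.argwhere(m)[:,::-1],.014)[:,:2]; print('  rect',cv2.minAreaRect((q*1000).astype(np.float32)))
E
python3 lie.py .625 .042
```

```text
time: 55.85
eef_pos: [0.48, 0.1514, 0.091]
tcp_rot: [-0.002, 1.0, -0.0, 0.0]
contact_force: [0.0, -1.1, -0.7]
opening: 0.498
finger_force: 6.2
[0.48   0.1514 0.091 ]
top 77 zmax 0.033
   st 5 cloud [0.652 0.04  0.023] plane.015 [0.6548 0.0392] [0.654 0.032] [0.656 0.047]
   ck 72 cloud [0.63  0.04  0.022] plane.015 [0.6325 0.0391] [0.611 0.028] [0.657 0.05 ]
  rect ((634.5546875, 39.06413269042969), (22.646915435791016, 46.41002655029297), 89.07952117919922)
side 135 zmax 0.026
   st 6 cloud [0.646 0.046 0.016] plane.015 [0.6464 0.0445] [0.61  0.028] [0.656 0.058]
   ck 129 cloud [0.631 0.048 0.018] plane.015 [0.6316 0.0434] [0.609 0.021] [0.655 0.065]
  rect ((633.2728271484375, 41.72898864746094), (42.48685073852539, 47.615047454833984), 87.33185577392578)
```

Cork 3 is lying along x: centre (0.634,0.040), stained end at x≈0.656. I'll pinch only the last few millimetres of the stained end, lightly, so the cork can swing upright as it's lifted.

```bash
python3 -c "
from h import *
go(.5855,.0395,.06,0)";python3 -m crank '[[[-40,-40,-5],0,128],[[-75,-80,0],0,128],[[-105,-112,0],0,128],[[-105,-112,30],0,128],[[-105,-112,31],0,128],[[-105,-112,31],0,128]]';python3 -c "
from h import *
go(.5855,.0395,.008,0)"
```

```text
at [0.4805 0.1495 0.0908] phi 0.1 -> [-105.0, -110.0, 31.0] 0.1 op 0.496 t 55.95
time: 56.55
eef_pos: [0.5842, 0.0367, 0.0585]
tcp_rot: [0.001, 1.0, 0.0, -0.002]
contact_force: [0.4, 0.1, -0.5]
opening: 0.499
finger_force: 6.2
at [0.5842 0.0367 0.0585] phi -0.1 -> [-2.0, 3.0, 50.0] -0.1 op 0.499 t 56.55
```

```bash
python3 -m crank '[[[-1,2,20],0,128],[[-1,2,38],0,128],[[-1,2,47],0,128],[[-1,2,51],0,128],[[-1,2,51],0,128]]';python3 -m crank '[[[0,0,0],0,137],[[0,0,0],0,144],[[0,0,0],0,149],[[0,0,0],0,150],[[0,0,0],0,151],[[0,0,0],0,151]]'; python3 -m crank '[[[0,0,0],0,152],[[0,0,0],0,152]]';python3 -m crank '[[[0,0,0],0,153],[[0,0,0],0,153]]'
```

```text
time: 57.05
eef_pos: [0.5863, 0.0401, 0.0092]
tcp_rot: [-0.0, 1.0, -0.0, -0.0]
contact_force: [0.2, 0.1, -0.6]
opening: 0.501
finger_force: 6.2
time: 57.65
eef_pos: [0.5869, 0.0397, 0.0092]
tcp_rot: [-0.0, 1.0, -0.0, 0.0]
contact_force: [0.1, 0.1, 0.8]
opening: 0.409
finger_force: 9.6
time: 57.85
eef_pos: [0.5868, 0.0397, 0.0091]
tcp_rot: [-0.0, 1.0, -0.0, 0.0]
contact_force: [0.1, -0.1, 1.7]
opening: 0.403
finger_force: 10.2
time: 58.05
eef_pos: [0.5868, 0.0398, 0.0091]
tcp_rot: [-0.0, 1.0, -0.0, 0.0]
contact_force: [0.8, -0.3, 1.6]
opening: 0.404
finger_force: 13.7
```

```bash
python3 -m crank '[[[0,0,-6],0,153],[[1,0,-12],0,153],[[3,0,-18],0,153],[[6,0,-24],0,153],[[10,0,-28],0,153],[[14,0,-31],0,153],[[18,0,-33],0,153],[[22,0,-35],0,153],[[22,0,-35],0,153]]';cat > tilt.py <<'E'
from h import *
s=get_state();p=np.array(s['eef_pos']);print('tcp',p.round(4),'ff',round(float(s['finger_force']),1))
c=cam('side');P=cloud(c);im=c['frame'].astype(int);d=(P-p)*1000
m=(d[...,0]>0)&(d[...,0]<110)&(abs(d[...,1])<30)&(abs(d[...,2])<65)&(P[...,2]>.004)&(im[...,2]-im[...,0]>20)&(im[...,2]<150)
st=m&(im[...,1]-im[...,0]<13); ck=m&(im[...,1]-im[...,0]>15)
for nm,k in(('st',st),('ck',ck)):
    w=d[k]
    for z in range(-60,60,6):
        j=abs(w[:,2]-z)<3
        if j.sum()>2: print(nm,z,j.sum(),w[j][:,0].min().round(),w[j][:,0].max().round(),end=' | ')
    print()
E
python3 tilt.py
```

```text
time: 58.95
eef_pos: [0.5638, 0.0399, 0.0439]
tcp_rot: [-0.0, 1.0, 0.0, -0.0]
contact_force: [-0.1, 0.8, -1.2]
opening: 0.403
finger_force: 13.6
tcp [0.5638 0.0399 0.0439] ff 13.6
st 6 38 70.0 103.0 | st 12 62 51.0 103.0 | st 18 43 38.0 103.0 | 
ck 12 23 24.0 59.0 | ck 18 14 24.0 59.0 |
```

Still held level. I'll pivot it on the well's near rim: engage the lower part of the foot and draw back while rising along an arc.

```bash
python3 -m crank '[[[0,0,-30],0,153],[[-20,-20,-55],0,153],[[-45,-50,-55],0,153],[[-70,-85,-55],0,153],[[-90,-115,-55],0,153],[[-97,-133,-55],0,153],[[-97,-138,-55],0,153],[[-97,-138,-55],0,153],[[-97,-138,-55],0,153]]';python3 -c "
from h import *
for a in[(.6605,-.0978,.0375),(.657,-.0978,.0385),(.656,-.0978,.0412),(.6535,-.0978,.046),(.6513,-.0978,.0506),(.648,-.0978,.0545),(.6454,-.0978,.0577),(.6412,-.0978,.062)]: go(*a,0)";python3 tilt.py
```

```text
time: 59.9
eef_pos: [0.6604, -0.0968, 0.0983]
tcp_rot: [-0.001, 1.0, 0.0, -0.001]
contact_force: [0.4, 0.1, -1.5]
opening: 0.404
finger_force: 13.6
at [ 0.6604 -0.0968  0.0983] phi 0.1 -> [-0.0, -1.0, 61.0] 0.1 op 0.404 t 59.9
at [ 0.6604 -0.0968  0.0983] phi 0.1 -> [3.0, -1.0, 60.0] 0.1 op 0.404 t 59.9
at [ 0.6604 -0.0968  0.0983] phi 0.1 -> [4.0, -1.0, 57.0] 0.1 op 0.404 t 59.9
at [ 0.6604 -0.0968  0.0983] phi 0.1 -> [7.0, -1.0, 52.0] 0.1 op 0.404 t 59.9
at [ 0.6604 -0.0968  0.0983] phi 0.1 -> [9.0, -1.0, 48.0] 0.1 op 0.404 t 59.9
at [ 0.6604 -0.0968  0.0983] phi 0.1 -> [12.0, -1.0, 44.0] 0.1 op 0.404 t 59.9
at [ 0.6604 -0.0968  0.0983] phi 0.1 -> [15.0, -1.0, 41.0] 0.1 op 0.404 t 59.9
at [ 0.6604 -0.0968  0.0983] phi 0.1 -> [19.0, -1.0, 36.0] 0.1 op 0.404 t 59.9
tcp [ 0.6604 -0.0968  0.0983] ff 13.6
st -48 3 27.0 40.0 | st 6 23 67.0 105.0 | st 12 45 36.0 104.0 | st 18 35 63.0 104.0 | 
ck -60 5 27.0 43.0 | ck -54 5 28.0 37.0 | ck 12 13 27.0 60.0 | ck 18 7 32.0 56.0 |
```

```bash
python3 -m crank '[[[-3,-1,30],0,153],[[-3,-1,50],0,153],[[-3,-1,58],0,153],[[-3,-1,61],0,153],[[-3,-1,61],0,153]]';python3 tilt.py;python3 -m crank '[[[3,0,0],0,153],[[5,0,-1],0,153],[[7,0,-3],0,153],[[8,0,-5],0,153],[[9,0,-7],0,153],[[10,0,-9],0,153],[[11,0,-11],0,153],[[12,0,-13],0,153],[[12,0,-13],0,153]]';python3 tilt.py
```

```text
time: 60.45
eef_pos: [0.6647, -0.0986, 0.0384]
tcp_rot: [-0.001, 1.0, -0.0, 0.0]
contact_force: [0.4, 1.3, -1.4]
opening: 0.403
finger_force: 13.5
tcp [ 0.6647 -0.0986  0.0384] ff 13.5
st -30 24 2.0 50.0 | st -24 35 1.0 65.0 | st -18 40 1.0 53.0 | st -12 34 1.0 54.0 | st -6 34 1.0 55.0 | st 6 31 70.0 104.0 | st 12 45 33.0 104.0 | st 18 34 29.0 104.0 | 
ck 12 7 32.0 58.0 | ck 18 22 26.0 59.0 | 
time: 61.4
eef_pos: [0.6526, -0.0992, 0.0513]
tcp_rot: [-0.0, 1.0, -0.0, 0.0]
contact_force: [-0.1, 0.1, 0.1]
opening: 0.402
finger_force: 13.5
tcp [ 0.6526 -0.0992  0.0513] ff 13.5
st -42 35 1.0 62.0 | st -36 47 1.0 76.0 | st -30 59 1.0 65.0 | st -24 76 1.0 65.0 | st -18 56 1.0 67.0 | st 6 28 43.0 104.0 | st 12 48 36.0 104.0 | st 18 38 28.0 102.0 | 
ck -18 7 22.0 28.0 | ck 12 6 29.0 50.0 | ck 18 23 23.0 59.0 |
```

It's still level, because the grips can't go low enough to engage the rim. Dropping it back into the wedged position and repeating the light end-pinch pull does work (that brought it to about 28°), and then it can be dropped into the well.

```bash
python3 -m crank '[[[-6,0,0],0,153],[[-6,0,6],0,153],[[-6,0,12],0,153],[[-6,0,12],0,153],[[-6,0,12],0,148],[[-6,0,12],0,140],[[-6,0,12],0,132],[[-6,0,12],0,128],[[-6,0,12],0,128]]';python3 -c "
from h import *
go(.6465,-.0973,.08,0)";python3 -m crank '[[[0,0,-15],0,128],[[0,0,-35],0,128],[[0,0,-45],0,128],[[35,0,-45],0,128],[[55,0,-45],0,128],[[55,0,-45],0,128]]';cat > w3.py <<'E'
from h import *
for n in('top','side'):
    c=cam(n);P=cloud(c);im=c['frame'].astype(int)
    m=(P[...,0]>.63)&(P[...,0]<.78)&(P[...,1]>-.121)&(P[...,1]<-.05)&(P[...,2]>.036)&(P[...,2]<.08)&(im[...,2]-im[...,0]>15)
    st=m&(im[...,1]-im[...,0]<13)&(im[...,2]-im[...,1]>18); ck=m&(im[...,1]-im[...,0]>18)&(im[...,2]>90)
    for nm,k in(('st',st),('ck',ck)):
        w=P[k]
        if len(w)>3: print(n,nm,len(w),w.mean(0).round(3),w.min(0).round(3),w.max(0).round(3))
    w=P[ck]
    for x in np.arange(.63,.78,.008):
        k=abs(w[:,0]-x)<.004
        if k.sum()>1: print('   x',x.round(3),'z',np.median(w[k][:,2]).round(3),'y',np.median(w[k][:,1]).round(3),end=';')
    print()
E
python3 w3.py
```

```text
time: 62.35
eef_pos: [0.6585, -0.0992, 0.039]
tcp_rot: [-0.0, 1.0, -0.0, 0.0]
contact_force: [0.1, -0.1, -0.7]
opening: 0.501
finger_force: 6.2
at [ 0.6585 -0.0992  0.039 ] phi 0.0 -> [12.0, 2.0, -41.0] 0.0 op 0.501 t 62.35
time: 62.95
eef_pos: [0.6014, -0.0988, 0.0841]
tcp_rot: [0.0, 1.0, 0.0, -0.001]
contact_force: [0.2, -0.1, -1.5]
opening: 0.5
finger_force: 6.2

side st 6 [ 0.722 -0.091  0.048] [ 0.72  -0.095  0.04 ] [ 0.724 -0.086  0.058]
side ck 78 [ 0.7   -0.091  0.049] [ 0.681 -0.104  0.04 ] [ 0.719 -0.083  0.056]
   x 0.678 z 0.048 y -0.092;   x 0.686 z 0.049 y -0.09;   x 0.694 z 0.05 y -0.089;   x 0.702 z 0.049 y -0.091;   x 0.71 z 0.051 y -0.091;   x 0.718 z 0.052 y -0.092;
```

The cork lies across the well with its foot on the near rim. I'll shift it about 7 mm forward and let it tip in foot first.

```bash
python3 -m crank '[[[-25,1,0],0,128],[[-50,1,0],0,128],[[-50,1,22],0,128],[[-50,1,40],0,128],[[-50,1,45],0,128],[[-50,1,45],0,128]]';python3 -m crank '[[[0,0,0],0,140],[[0,0,0],0,148],[[0,0,0],0,151],[[0,0,0],0,153],[[0,0,0],0,154],[[0,0,-1],0,154],[[-3,0,-1],0,154],[[-7,0,-1],0,154],[[-8,0,-1],0,154],[[-8,0,-1],0,154]]';python3 tilt.py;python3 -m crank '[[[0,0,0],0,148],[[0,0,0],0,140],[[0,0,0],0,132],[[0,0,0],0,128],[[0,0,0],0,128],[[0,0,-20],0,128],[[0,0,-45],0,128],[[35,0,-45],0,128],[[57,0,-45],0,128],[[57,0,-45],0,128]]';python3 w3.py
```

```text
time: 63.65
eef_pos: [0.6524, -0.0978, 0.037]
tcp_rot: [-0.0, 1.0, 0.001, -0.002]
contact_force: [0.2, -0.7, -0.6]
opening: 0.497
finger_force: 6.2
time: 64.65
eef_pos: [0.6618, -0.0982, 0.0401]
tcp_rot: [-0.0, 1.0, -0.0, 0.0]
contact_force: [-1.8, 0.6, 2.3]
opening: 0.4
finger_force: 17.1
tcp [ 0.6618 -0.0982  0.0401] ff 17.1
st -30 26 0.0 53.0 | st -24 47 0.0 67.0 | st -18 39 0.0 57.0 | st -12 41 1.0 56.0 | st -6 24 4.0 58.0 | st 0 6 14.0 79.0 | st 6 36 68.0 104.0 | st 12 43 32.0 104.0 | st 18 33 39.0 103.0 | 
ck 12 6 37.0 57.0 | ck 18 7 41.0 60.0 | 
time: 65.7
eef_pos: [0.6019, -0.0977, 0.0843]
tcp_rot: [0.0, 1.0, 0.0, -0.001]
contact_force: [-0.6, 0.7, -1.3]
opening: 0.498
finger_force: 6.2

side st 12 [ 0.718 -0.093  0.055] [ 0.712 -0.099  0.049] [ 0.725 -0.083  0.063]
side ck 64 [ 0.7   -0.09   0.047] [ 0.682 -0.103  0.036] [ 0.713 -0.082  0.06 ]
   x 0.686 z 0.039 y -0.092;   x 0.694 z 0.044 y -0.09;   x 0.702 z 0.048 y -0.089;   x 0.71 z 0.052 y -0.088;
```

```bash
python3 -m crank '[[[-25,0,0],0,128],[[-46,0,0],0,128],[[-46,0,22],0,128],[[-46,0,38],0,128],[[-46,0,43],0,128],[[-46,0,43],0,128]]';python3 -m crank '[[[0,0,0],0,137],[[0,0,0],0,144],[[0,0,0],0,149],[[0,0,0],0,151],[[0,0,0],0,152],[[0,0,0],0,152],[[0,0,0],0,153],[[0,0,0],0,153]]';python3 -m crank '[[[0,0,-5],0,153],[[0,0,-9],0,153],[[0,0,-9],0,153]]';python3 tilt.py
```

```text
time: 66.4
eef_pos: [0.6493, -0.0977, 0.0398]
tcp_rot: [-0.0, 1.0, 0.001, -0.002]
contact_force: [-0.4, 0.6, -0.6]
opening: 0.498
finger_force: 6.2
time: 67.2
eef_pos: [0.6506, -0.0982, 0.042]
tcp_rot: [-0.0, 1.0, -0.0, 0.0]
contact_force: [0.7, 0.6, -0.1]
opening: 0.404
finger_force: 12.8
time: 67.5
eef_pos: [0.6511, -0.0983, 0.052]
tcp_rot: [-0.0, 1.0, -0.0, 0.001]
contact_force: [0.5, -0.2, -0.3]
opening: 0.406
finger_force: 12.4
tcp [ 0.6511 -0.0983  0.052 ] ff 12.4
st -48 4 7.0 24.0 | st -42 33 0.0 64.0 | st -36 51 0.0 78.0 | st -30 54 0.0 76.0 | st -24 60 0.0 66.0 | st -18 23 2.0 69.0 | st 0 9 15.0 102.0 | st 6 30 67.0 105.0 | st 12 52 56.0 104.0 | st 18 34 30.0 102.0 | 
ck -18 12 23.0 55.0 | ck -12 17 33.0 56.0 | ck -6 12 37.0 59.0 | ck 0 4 40.0 53.0 |
```

```bash
python3 -m crank '[[[2,0,5],0,152],[[4,0,5],0,152],[[7,0,5],0,152],[[10,0,5],0,152],[[13,0,5],0,152],[[13,0,5],0,152]]';python3 tilt.py;python3 -m crank '[[[3,0,0],0,152],[[6,0,-1],0,152],[[9,0,-2],0,152],[[12,0,-3],0,152],[[12,0,-3],0,152]]';python3 tilt.py
```

```text
time: 68.15
eef_pos: [0.6376, -0.0983, 0.0463]
tcp_rot: [-0.0, 1.0, -0.0, 0.001]
contact_force: [1.8, 0.7, 1.1]
opening: 0.405
finger_force: 14.3
tcp [ 0.6376 -0.0983  0.0463] ff 14.3
st -42 8 2.0 69.0 | st -36 44 1.0 78.0 | st -30 54 1.0 91.0 | st -24 70 0.0 92.0 | st -18 54 1.0 80.0 | st -12 22 4.0 82.0 | st 0 11 36.0 84.0 | st 6 26 54.0 103.0 | st 12 43 60.0 103.0 | st 18 38 60.0 102.0 | st 24 5 65.0 70.0 | 
ck -18 10 37.0 61.0 | ck -12 16 38.0 68.0 | ck -6 14 47.0 71.0 | ck 0 4 57.0 69.0 | 
time: 68.7
eef_pos: [0.6245, -0.098, 0.0486]
tcp_rot: [-0.0, 1.0, 0.0, -0.001]
contact_force: [1.0, 0.6, -0.6]
opening: 0.399
finger_force: 14.4
tcp [ 0.6245 -0.098   0.0486] ff 14.4
st -42 24 5.0 91.0 | st -36 50 2.0 105.0 | st -30 76 0.0 102.0 | st -24 71 2.0 94.0 | st -18 83 3.0 96.0 | st -12 4 38.0 90.0 | st 0 7 39.0 103.0 | st 6 24 66.0 103.0 | st 12 31 67.0 104.0 | st 18 37 52.0 103.0 | st 24 17 68.0 86.0 | 
ck -18 20 0.0 75.0 | ck -12 14 50.0 77.0 | ck -6 10 65.0 81.0 |
```

Now about 20° off with the foot above the board. I'll shift it over the well, lower the foot in, draw back against the near wall, and release.

```bash
python3 -m crank '[[[0,0,-5],0,153],[[-4,0,-6],0,153],[[-9,0,-6],0,153],[[-9,0,-6],0,153],[[-9,0,0],0,153],[[-9,0,5],0,153],[[-9,0,8],0,153],[[-9,0,10],0,153],[[-9,0,10],0,153]]';python3 tilt.py;python3 -m crank '[[[2,0,0],0,153],[[4,0,0],0,152],[[6,0,0],0,152],[[7,0,0],0,152],[[7,0,0],0,152]]';python3 tilt.py
```

```text
time: 69.65
eef_pos: [0.6343, -0.0982, 0.0396]
tcp_rot: [-0.0, 1.0, 0.0, -0.001]
contact_force: [-3.1, -0.4, 6.0]
opening: 0.398
finger_force: 16.9
tcp [ 0.6343 -0.0982  0.0396] ff 16.9
st -36 4 14.0 72.0 | st -30 45 1.0 81.0 | st -24 61 2.0 95.0 | st -18 75 2.0 83.0 | st -12 56 1.0 84.0 | st -6 40 4.0 86.0 | st 6 7 35.0 81.0 | st 18 20 68.0 103.0 | st 24 33 51.0 103.0 | st 30 32 63.0 102.0 | st 36 22 65.0 99.0 | st 42 5 68.0 75.0 | 
ck -6 6 40.0 78.0 | ck 0 8 64.0 77.0 | ck 6 5 67.0 77.0 | ck 30 6 64.0 72.0 | 
time: 70.2
eef_pos: [0.6279, -0.0983, 0.0393]
tcp_rot: [-0.0, 1.0, -0.0, 0.001]
contact_force: [3.5, -0.4, 3.9]
opening: 0.405
finger_force: 14.8
tcp [ 0.6279 -0.0983  0.0393] ff 14.8
st -36 3 14.0 30.0 | st -30 47 2.0 88.0 | st -24 62 2.0 100.0 | st -18 78 2.0 98.0 | st -12 58 2.0 90.0 | st -6 50 4.0 92.0 | st 0 3 0.0 60.0 | st 6 4 39.0 65.0 | st 12 4 48.0 73.0 | st 18 18 68.0 103.0 | st 24 35 54.0 103.0 | st 30 28 63.0 103.0 | st 36 25 65.0 101.0 | st 42 3 66.0 72.0 | 
ck -6 6 47.0 74.0 | ck 0 5 64.0 73.0 | ck 6 8 67.0 79.0 | ck 30 4 68.0 73.0 |
```

```bash
python3 -m crank '[[[0,0,-5],0,153],[[0,0,-15],0,153],[[0,0,-25],0,153],[[0,0,-25],0,153],[[0,0,-25],0,153]]';cat > up.py <<'E'
from h import *
s=get_state();p=np.array(s['eef_pos']);print('tcp',p.round(4),'ff',round(float(s['finger_force']),1),np.round(s['contact_force'],1))
c=cam('side');P=cloud(c);im=c['frame'].astype(int);d=(P-p)*1000;v,u=np.mgrid[:384,:512]
near=(d[...,0]>30)&(d[...,0]<115)&(abs(d[...,1])<32)&(P[...,2]>.036)&(d[...,2]<65)
cl={'tip':near&(im[...,2]>150)&(im[...,1]<95),'cork':near&(im[...,1]-im[...,0]>15)&(im[...,2]-im[...,0]>30),'stain':near&(im[...,1]-im[...,0]<13)&(im[...,2]-im[...,0]>22)&(im[...,2]<125)}
for k,m in cl.items():
    for r in range(0,384):
        j=m[r]
        if j.sum()>2: print(k,r,'u',u[r][j].min(),u[r][j].max(),'d',np.median(d[r][j],axis=0).round().astype(int).tolist(),'x',d[r][j][:,0].min().round(),d[r][j][:,0].max().round())
E
python3 up.py
```

```text
time: 70.75
eef_pos: [0.6275, -0.0982, 0.0643]
tcp_rot: [-0.0, 1.0, -0.0, 0.0]
contact_force: [-0.1, 0.2, -1.5]
opening: 0.407
finger_force: 16.3
tcp [ 0.6275 -0.0982  0.0643] ff 16.3 [-0.1  0.2 -1.5]
cork 167 u 228 231 d [69, 9, 30] x 65.0 73.0
cork 175 u 227 230 d [72, 12, 5] x 68.0 76.0
cork 176 u 227 233 d [67, 7, 0] x 60.0 78.0
cork 177 u 228 235 d [65, 9, -2] x 59.0 73.0
cork 178 u 228 234 d [68, 7, -7] x 65.0 74.0
cork 179 u 231 235 d [68, -28, -27] x 61.0 74.0
stain 162 u 220 230 d [78, -13, 36] x 71.0 103.0
stain 163 u 220 230 d [85, -4, 36] x 69.0 102.0
stain 164 u 220 230 d [85, 3, 36] x 68.0 103.0
stain 165 u 222 231 d [77, 8, 36] x 65.0 97.0
stain 166 u 218 231 d [81, 11, 34] x 65.0 102.0
stain 167 u 218 232 d [83, 15, 30] x 63.0 102.0
stain 168 u 218 224 d [96, 15, 27] x 85.0 102.0
stain 169 u 218 230 d [89, 15, 24] x 66.0 103.0
stain 170 u 220 229 d [82, 17, 23] x 69.0 96.0
stain 171 u 224 229 d [77, 16, 19] x 69.0 84.0
stain 172 u 225 229 d [75, 15, 16] x 70.0 81.0
stain 173 u 226 229 d [74, 14, 13] x 69.0 79.0
stain 175 u 232 234 d [60, 8, 4] x 55.0 62.0
```

The cork is now nearly upright, but the tongs have pitched up in the fingers. I'll stand it on the flat front strip of the board, reseat the tongs on the pad, and come back for it.

```bash
python3 -m crank '[[[20,4,-8],0,153],[[50,8,-8],0,153],[[76,8,-8],0,153],[[76,8,-8],0,153],[[76,8,0],0,153],[[76,8,10],0,153],[[76,8,17],0,153],[[76,8,17],0,153]]';python3 -m crank '[[[0,0,2],0,153],[[0,0,4],0,153],[[0,0,4],0,153]]';python3 up.py
```

```text
time: 71.6
eef_pos: [0.5507, -0.0898, 0.0448]
tcp_rot: [-0.0, 1.0, 0.001, -0.002]
contact_force: [0.1, 0.1, 0.0]
opening: 0.4
finger_force: 16.3
time: 71.9
eef_pos: [0.5516, -0.0902, 0.0427]
tcp_rot: [-0.0, 1.0, 0.0, -0.0]
contact_force: [-0.3, -0.1, -1.4]
opening: 0.405
finger_force: 16.3
tcp [ 0.5516 -0.0902  0.0427] ff 16.3 [-0.3 -0.1 -1.4]
cork 177 u 253 256 d [69, 10, 31] x 65.0 73.0
cork 184 u 251 253 d [76, 10, 8] x 73.0 79.0
cork 185 u 251 255 d [73, 12, 5] x 66.0 81.0
cork 186 u 251 258 d [68, 10, 2] x 60.0 81.0
cork 187 u 252 258 d [67, 9, -2] x 59.0 76.0
cork 188 u 252 255 d [72, 10, -6] x 67.0 76.0
stain 173 u 248 255 d [81, -4, 36] x 70.0 91.0
stain 174 u 245 256 d [82, 3, 36] x 66.0 101.0
stain 175 u 247 257 d [76, 9, 37] x 65.0 95.0
stain 176 u 248 257 d [76, 9, 34] x 65.0 93.0
stain 177 u 249 257 d [81, 9, 29] x 64.0 85.0
stain 178 u 243 245 d [99, 16, 28] x 95.0 102.0
stain 179 u 243 255 d [92, 16, 25] x 67.0 102.0
stain 180 u 242 254 d [87, 16, 22] x 70.0 106.0
stain 181 u 245 254 d [83, 16, 19] x 70.0 96.0
stain 182 u 249 254 d [77, 15, 17] x 70.0 84.0
stain 183 u 251 254 d [74, 14, 13] x 70.0 80.0
```

```bash
python3 -m crank '[[[0,0,1],0,153],[[0,0,2],0,153],[[0,0,2],0,153]]';python3 -m crank '[[[0,0,1],0,153],[[0,0,2],0,153],[[0,0,2],0,153]]'
```

```text
time: 72.25
eef_pos: [0.5514, -0.0902, 0.0408]
tcp_rot: [-0.0, 1.0, 0.0, -0.0]
contact_force: [-1.1, 0.1, -0.8]
opening: 0.402
finger_force: 16.3
time: 72.55
eef_pos: [0.5517, -0.0902, 0.0392]
tcp_rot: [-0.0, 1.0, -0.0, 0.0]
contact_force: [-0.6, -0.2, 0.8]
opening: 0.402
finger_force: 16.5
```

```bash
python3 -m crank '[[[0,0,0],0,152],[[0,0,0],0,151],[[0,0,0],0,150],[[0,0,0],0,148],[[0,0,0],0,145],[[0,0,0],0,141],[[0,0,0],0,136],[[0,0,0],0,131],[[0,0,0],0,128]]';python3 -m crank '[[[0,0,-8],0,128],[[0,0,-25],0,128],[[0,0,-50],0,128],[[30,0,-60],0,128],[[60,40,-60],0,128],[[80,80,-60],0,128],[[80,80,-60],0,128]]';python3 - <<'E'
from h import *
print(np.round(get_state()['eef_pos'],4))
for n in('side','top'):
    c=cam(n);P=cloud(c);im=c['frame'].astype(int)
    m=(P[...,0]>.57)&(P[...,0]<.70)&(P[...,1]>-.125)&(P[...,1]<-.03)&(P[...,2]>.037)&(P[...,2]<.09)&(im[...,2]-im[...,0]>15)
    if m.any():
        w=P[m];print(n,m.sum(),'zmax',w[:,2].max().round(3))
        for z in np.arange(.04,.09,.006):
            j=abs(w[:,2]-z)<.003
            if j.sum()>1: print('  ',z.round(3),j.sum(),w[j].mean(0).round(3),w[j][:,0].min().round(3),w[j][:,0].max().round(3))
E
```

```text
time: 73.45
eef_pos: [0.5515, -0.0902, 0.0389]
tcp_rot: [-0.0, 1.0, -0.0, 0.0]
contact_force: [0.9, -0.3, -0.1]
opening: 0.499
finger_force: 6.2
time: 74.15
eef_pos: [0.4682, -0.0068, 0.0985]
tcp_rot: [-0.002, 1.0, 0.001, -0.001]
contact_force: [0.5, -0.4, -1.3]
opening: 0.497
finger_force: 6.2
[ 0.4682 -0.0068  0.0985]
side 122 zmax 0.079
   0.04 17 [ 0.626 -0.087  0.04 ] 0.609 0.691
   0.046 18 [ 0.631 -0.087  0.046] 0.608 0.697
   0.052 16 [ 0.623 -0.082  0.053] 0.608 0.694
   0.058 15 [ 0.622 -0.084  0.059] 0.607 0.7
   0.064 13 [ 0.619 -0.08   0.064] 0.608 0.628
   0.07 16 [ 0.619 -0.081  0.07 ] 0.608 0.628
   0.076 26 [ 0.619 -0.087  0.076] 0.609 0.629
top 67 zmax 0.083
   0.04 14 [ 0.62  -0.101  0.039] 0.602 0.671
   0.052 4 [ 0.614 -0.087  0.051] 0.611 0.62
   0.058 4 [ 0.612 -0.09   0.057] 0.611 0.613
   0.064 4 [ 0.615 -0.084  0.065] 0.612 0.62
   0.07 10 [ 0.624 -0.089  0.071] 0.61 0.635
   0.076 22 [ 0.621 -0.091  0.076] 0.611 0.63
   0.082 8 [ 0.618 -0.092  0.081] 0.611 0.628
```

Cork 3 now stands upright on the board's front strip at (0.619,-0.0905), top at z≈0.075. Next I level the tongs on the marble.

```bash
python3 -m crank '[[[10,45,0],0,128],[[20,90,0],0,128],[[30,135,0],0,128],[[38,180,0],0,128],[[38,215,0],0,128],[[38,226,0],0,128],[[38,226,40],0,128],[[38,226,60],0,128],[[38,226,66],0,128],[[38,226,66],0,128]]';python3 -m crank '[[[0,0,5],0,128],[[0,0,10],0,128],[[0,0,15],0,128],[[0,0,19],0,128],[[0,0,21],0,128],[[0,0,22],0,128],[[0,0,22],0,128]]'
```

```text
time: 75.25
eef_pos: [0.4337, 0.2149, 0.0323]
tcp_rot: [0.001, 1.0, -0.0, -0.001]
contact_force: [0.0, 0.4, -0.7]
opening: 0.502
finger_force: 6.2
time: 75.95
eef_pos: [0.4332, 0.2158, 0.0107]
tcp_rot: [-0.0, 1.0, -0.0, -0.0]
contact_force: [0.4, -0.7, -0.6]
opening: 0.496
finger_force: 6.2
```

```bash
python3 -m crank '[[[0,0,0],0,115],[[0,0,0],0,110],[[0,0,-1],0,110],[[0,0,-1],0,110],[[0,0,0],0,118],[[0,0,0],0,124],[[0,0,0],0,128],[[0,0,0],0,130],[[0,0,0],0,130]]';python3 -m crank '[[[0,0,-20],0,129],[[0,0,-50],0,129],[[0,0,-70],0,129],[[0,0,-70],0,129],[[0,0,-70],0,129]]';python3 - <<'E'
from h import *
p=np.array(get_state()['eef_pos']);print(p.round(4),get_state()['finger_force'])
c=cam('side');im=c['frame'].astype(int);P=cloud(c);h,w=im.shape[:2];v,u=np.mgrid[:h,:w];zz=p[2]+.006
q=plane(c,np.c_[u.ravel(),v.ravel()],zz).reshape(h,w,3)
m=((im[...,2]-im[...,1]>60)&(np.linalg.norm(q[...,:2]-p[:2]-[.086,0],axis=-1)<.05)).astype(np.uint8)
k,l,st,ce=cv2.connectedComponentsWithStats(m)
for i in range(1,k):
    if st[i,4]>8: print('tip d',((q[l==i].mean(0)-p)*1000).round(1),'cloud d',((np.median(P[l==i],axis=0)-p)*1000).round(),st[i].tolist())
b=(abs(P-p-[0,0,.006])<[.16,.04,.04]).all(-1)&(im[...,1]-im[...,2]>-60)&(im.max(-1)<90)
print('grip cloud d',((np.median(P[b&(abs(P[...,0]-p[0])<.03)],axis=0)-p)*1000).round())
from meas import btop
r=btop(c,(.66,-.14));print(r[0])
E
```

```text
time: 76.85
eef_pos: [0.4338, 0.216, 0.0114]
tcp_rot: [-0.0, 1.0, 0.0, 0.0]
contact_force: [-0.2, 0.4, 5.0]
opening: 0.488
finger_force: 8.0
time: 77.35
eef_pos: [0.4329, 0.2156, 0.0801]
tcp_rot: [-0.0, 1.0, -0.0, -0.0]
contact_force: [0.2, 0.2, -1.3]
opening: 0.495
finger_force: 6.4
[0.4329 0.2156 0.0801] 6.350758771277469
tip d [ 89.1 -23.4   6. ] cloud d [ 88. -19.   9.] [270, 224, 15, 7, 73]
tip d [88.7 18.4  6. ] cloud d [88. 22.  9.] [268, 234, 14, 7, 74]
grip cloud d [ 6. 22. 12.]
((660.7610473632812, -143.50592041015625), (164.43650817871094, 124.2391128540039), 89.28865051269531)
```

The tongs are level and the board is still home. Picking cork 3 off the strip.

```bash
python3 -m crank '[[[0,-10,-30],0,128],[[-15,-50,-35],0,128],[[-30,-95,-35],0,128],[[-50,-140,-35],0,128],[[-65,-185,-35],0,128],[[-80,-230,-35],0,128],[[-95,-270,-35],0,128],[[-100,-300,-35],0,128],[[-100,-306,-35],0,128],[[-100,-306,-35],0,128]]';python3 -c "
from h import *
go(.5325,-.0905,.062,0)"
```

```text
time: 78.4
eef_pos: [0.5323, -0.0905, 0.1139]
tcp_rot: [0.001, 1.0, 0.001, -0.002]
contact_force: [0.0, 1.4, -1.4]
opening: 0.5
finger_force: 6.2
at [ 0.5323 -0.0905  0.1139] phi -0.1 -> [-0.0, -0.0, 52.0] -0.1 op 0.5 t 78.4
```

```bash
python3 -m crank '[[[0,0,20],0,128],[[0,0,38],0,128],[[0,0,48],0,128],[[0,0,52],0,128],[[0,0,52],0,128],[[0,0,52],0,128]]';python3 -m crank '[[[0,0,0],0,137],[[0,0,0],0,144],[[0,0,0],0,149],[[0,0,0],0,151],[[0,0,0],0,152],[[0,0,0],0,152],[[0,0,0],0,154],[[0,0,0],0,154],[[0,0,0],0,157],[[0,0,0],0,157]]' 20;python3 -m crank '[[[0,0,-10],0,157],[[0,0,-25],0,157],[[0,0,-38],0,157],[[0,0,-38],0,157],[[0,0,-38],0,157]]';python3 -c "
from h import *
go(.6112,-.098,.065,0)";python3 up.py
```

```text
time: 79.0
eef_pos: [0.534, -0.0899, 0.0645]
tcp_rot: [-0.0, 1.0, -0.0, 0.001]
contact_force: [-0.2, -0.0, -1.1]
opening: 0.501
finger_force: 6.2
time: 80.0
eef_pos: [0.5335, -0.0902, 0.0639]
tcp_rot: [-0.0, 1.0, -0.0, 0.0]
contact_force: [-0.1, -0.1, -0.6]
opening: 0.406
finger_force: 20.0
time: 80.5
eef_pos: [0.534, -0.0904, 0.103]
tcp_rot: [-0.0, 1.0, -0.0, 0.001]
contact_force: [0.4, 0.4, -1.2]
opening: 0.399
finger_force: 20.1
at [ 0.534  -0.0904  0.103 ] phi 0.0 -> [-77.0, -8.0, 38.0] 0.0 op 0.399 t 80.5
tcp [ 0.534  -0.0904  0.103 ] ff 20.1 [ 0.4  0.4 -1.2]
cork 170 u 253 258 d [84, 12, -6] x 77.0 91.0
cork 171 u 253 258 d [84, 10, -10] x 77.0 91.0
cork 172 u 252 258 d [86, 11, -13] x 77.0 94.0
cork 173 u 252 258 d [85, 9, -16] x 78.0 94.0
cork 174 u 252 258 d [86, 12, -19] x 78.0 94.0
cork 175 u 252 259 d [84, 8, -23] x 75.0 94.0
cork 176 u 252 259 d [84, 9, -27] x 75.0 94.0
cork 177 u 252 258 d [84, 9, -29] x 77.0 94.0
stain 161 u 253 255 d [92, -8, 13] x 89.0 95.0
stain 162 u 251 262 d [88, -6, 12] x 69.0 101.0
stain 163 u 252 262 d [82, 0, 11] x 69.0 96.0
stain 164 u 254 261 d [79, 7, 11] x 72.0 88.0
stain 165 u 253 261 d [82, 15, 12] x 67.0 91.0
stain 166 u 250 260 d [85, 14, 8] x 70.0 100.0
stain 167 u 249 260 d [86, 15, 5] x 71.0 102.0
stain 168 u 250 260 d [85, 15, 2] x 70.0 99.0
stain 169 u 252 260 d [82, 17, 0] x 71.0 93.0
```

```bash
python3 -m crank '[[[-20,-3,0],0,157],[[-45,-6,0],0,157],[[-70,-8,0],0,157],[[-78,-8,0],0,157],[[-78,-8,0],0,157],[[-78,-8,18],0,157],[[-78,-8,30],0,157],[[-78,-8,38],0,157],[[-78,-8,43],0,157],[[-78,-8,43],0,157]]';python3 -m crank '[[[0,0,5],0,157],[[0,0,9],0,157],[[0,0,9],0,157]]'
```

```text
time: 81.55
eef_pos: [0.6106, -0.0979, 0.0579]
tcp_rot: [-0.0, 1.0, 0.0, -0.001]
contact_force: [0.0, 0.0, -0.8]
opening: 0.402
finger_force: 20.1
time: 81.85
eef_pos: [0.6112, -0.0981, 0.0494]
tcp_rot: [-0.0, 1.0, 0.0, -0.0]
contact_force: [-0.8, 0.5, -1.0]
opening: 0.404
finger_force: 20.1
```

```bash
python3 -m crank '[[[0,0,4],0,157],[[0,0,7],0,157],[[0,0,7],0,157]]';python3 up.py | head -12;python3 -m crank '[[[0,0,0],0,150],[[0,0,0],0,144],[[0,0,0],0,136],[[0,0,0],0,128],[[0,0,-20],0,128],[[0,0,-50],0,128],[[5,30,-62],0,128],[[10,70,-62],0,128],[[17,110,-62],0,128],[[17,150,-62],0,128]]';python3 -m crank '[[[0,45,0],0,128],[[0,85,0],0,128],[[0,112,0],0,128],[[0,112,0],0,128],[[0,112,0],0,128]]';python3 chk.py;python3 w3.py
```

```text
time: 82.15
eef_pos: [0.6111, -0.098, 0.0422]
tcp_rot: [-0.0, 1.0, 0.0, -0.001]
contact_force: [-0.4, -0.1, -1.2]
opening: 0.402
finger_force: 20.1
tcp [ 0.6111 -0.098   0.0422] ff 20.1 [-0.4 -0.1 -1.2]
cork 185 u 228 231 d [85, 14, -4] x 81.0 90.0
stain 174 u 230 235 d [84, -28, 12] x 77.0 93.0
stain 175 u 230 235 d [85, -28, 8] x 78.0 93.0
stain 176 u 225 235 d [92, -13, 11] x 78.0 104.0
stain 177 u 225 237 d [85, -11, 11] x 68.0 105.0
stain 178 u 225 237 d [84, -3, 11] x 68.0 105.0
stain 179 u 225 236 d [84, 3, 10] x 71.0 104.0
stain 180 u 223 236 d [77, 3, 8] x 70.0 104.0
stain 181 u 223 234 d [88, 16, 10] x 71.0 105.0
stain 182 u 223 235 d [86, 16, 7] x 68.0 104.0
stain 183 u 223 234 d [87, 16, 3] x 71.0 105.0
time: 83.2
eef_pos: [0.5937, 0.0531, 0.1051]
tcp_rot: [0.0, 1.0, 0.0, -0.0]
contact_force: [1.3, 1.2, 0.0]
opening: 0.501
finger_force: 6.2
time: 83.7
eef_pos: [0.5943, 0.1642, 0.1048]
tcp_rot: [-0.001, 1.0, -0.0, -0.0]
contact_force: [-0.4, -0.7, -0.4]
opening: 0.5
finger_force: 6.2
tcp [0.5945 0.1629 0.1048] op 0.5 ff 6.2
top cork@ [ 0.6972 -0.1792] cloudz 0.052 38
top cork@ [ 0.6976 -0.1383] cloudz 0.053 39
top cork@ [ 0.6986 -0.099 ] cloudz 0.053 39
top cork@ [0.6193 0.3204] cloudz 0.044 34
side cork@ [ 0.6958 -0.1243] cloudz 0.051 122
side cork@ [0.6782 0.1687] cloudz 0.042 60
side cork@ [0.6256 0.241 ] cloudz 0.042 71
side cork@ [0.6202 0.3245] cloudz 0.043 84
side cork@ [0.6718 0.3984] cloudz 0.036 61
side tip@ [0.6849 0.1395 0.1108] 57
side tip@ [0.6842 0.1813 0.1108] 59
top st 43 [ 0.697 -0.098  0.052] [ 0.658 -0.114  0.036] [ 0.708 -0.087  0.061]

side st 35 [ 0.698 -0.094  0.052] [ 0.687 -0.106  0.044] [ 0.71  -0.083  0.057]
side ck 8 [ 0.696 -0.086  0.042] [ 0.692 -0.089  0.038] [ 0.702 -0.081  0.045]
   x 0.694 z 0.043 y -0.085;
```

Three corks are seated: tops at (0.697,-0.179), (0.698,-0.138) and (0.699,-0.099). Now cork 4.

```bash
python3 -m crank '[[[1,0,25],0,128],[[1,0,50],0,128],[[1,0,66],0,128],[[1,0,74],0,128],[[1,0,74],0,128],[[1,0,74],0,128]]';python3 -m crank '[[[0,0,0],0,137],[[0,0,0],0,144],[[0,0,0],0,149],[[0,0,0],0,151],[[0,0,0],0,152],[[0,0,0],0,152],[[0,0,0],0,154],[[0,0,0],0,154],[[0,0,0],0,157],[[0,0,0],0,157]]' 20;python3 -m crank '[[[0,0,-20],0,157],[[0,0,-50],0,157],[[5,-20,-72],0,157],[[15,-60,-72],0,157],[[20,-100,-72],0,157],[[24,-145,-72],0,157],[[24,-190,-72],0,157],[[24,-235,-72],0,157],[[24,-270,-72],0,157],[[24,-300,-72],0,157]]';python3 -m crank '[[[0,-35,0],0,157],[[0,-43,0],0,157],[[0,-43,0],0,157],[[0,-43,0],0,157]]';python3 up.py|grep -v stain
```

```text
time: 84.5
eef_pos: [0.5942, 0.1637, 0.0317]
tcp_rot: [0.0, 1.0, 0.0, 0.001]
contact_force: [0.0, 0.5, -0.2]
opening: 0.499
finger_force: 6.2
time: 85.5
eef_pos: [0.5935, 0.1639, 0.031]
tcp_rot: [-0.0, 1.0, 0.0, 0.0]
contact_force: [-0.4, 1.2, 0.8]
opening: 0.399
finger_force: 20.1
time: 86.5
eef_pos: [0.5689, -0.1384, 0.1027]
tcp_rot: [0.001, 1.0, -0.0, -0.0]
contact_force: [0.4, 0.4, -0.3]
opening: 0.4
finger_force: 20.3
time: 86.9
eef_pos: [0.5691, -0.1783, 0.1024]
tcp_rot: [-0.0, 1.0, 0.001, -0.001]
contact_force: [-0.1, 0.9, -0.5]
opening: 0.401
finger_force: 20.3
tcp [ 0.5691 -0.1783  0.1024] ff 20.3 [-0.1  0.9 -0.5]
cork 157 u 247 250 d [85, 11, -6] x 80.0 91.0
cork 158 u 247 251 d [83, 10, -10] x 78.0 90.0
cork 159 u 247 251 d [84, 8, -13] x 78.0 91.0
cork 160 u 247 251 d [83, 11, -15] x 78.0 91.0
cork 161 u 247 250 d [85, 13, -18] x 80.0 90.0
cork 162 u 248 250 d [84, 12, -22] x 80.0 87.0
cork 170 u 254 259 d [61, -26, -66] x 58.0 74.0
```

```bash
python3 -m crank '[[[-1,0,20],0,157],[[-1,0,36],0,157],[[-1,0,44],0,157],[[-1,0,48],0,157],[[-1,0,53],0,157],[[-1,0,57],0,157],[[-1,0,57],0,157]]';python3 -m crank '[[[0,0,2],0,157],[[0,0,4],0,157],[[0,0,4],0,157]]'
```

```text
time: 87.65
eef_pos: [0.5704, -0.1791, 0.0456]
tcp_rot: [-0.0, 1.0, 0.0, -0.0]
contact_force: [0.4, -0.1, -1.8]
opening: 0.399
finger_force: 20.3
time: 87.95
eef_pos: [0.5704, -0.1792, 0.0418]
tcp_rot: [-0.0, 1.0, 0.0, -0.0]
contact_force: [0.6, 0.3, -0.4]
opening: 0.4
finger_force: 20.3
```

```bash
python3 -m crank '[[[0,0,1],0,150],[[0,0,1],0,144],[[0,0,1],0,136],[[0,0,1],0,128],[[0,0,-20],0,128],[[0,0,-50],0,128],[[5,30,-62],0,128],[[10,75,-62],0,128],[[15,120,-62],0,128],[[20,165,-62],0,128]]';python3 -m crank '[[[5,45,0],0,128],[[10,90,0],0,128],[[10,135,0],0,128],[[10,180,0],0,128],[[10,220,0],0,128],[[10,245,0],0,128],[[10,252,0],0,128],[[10,252,0],0,128],[[10,252,0],0,128]]';python3 chk.py;python3 -c "
from h import *
go(.5398,.2385,.031,0)"
```

```text
time: 88.95
eef_pos: [0.5502, -0.0129, 0.1043]
tcp_rot: [0.0, 1.0, -0.0, 0.0]
contact_force: [0.1, -0.2, -1.1]
opening: 0.496
finger_force: 6.2
time: 89.85
eef_pos: [0.5404, 0.237, 0.1038]
tcp_rot: [0.0, 1.0, -0.0, -0.0]
contact_force: [-0.5, -0.2, -1.2]
opening: 0.499
finger_force: 6.2
tcp [0.5405 0.2365 0.1038] op 0.498 ff 6.2
top cork@ [ 0.6977 -0.1792] cloudz 0.053 37
top cork@ [ 0.6975 -0.1384] cloudz 0.054 39
top cork@ [ 0.6986 -0.0983] cloudz 0.053 40
top cork@ [ 0.6562 -0.179 ] cloudz 0.054 38
side cork@ [ 0.6962 -0.1254] cloudz 0.051 113
side cork@ [ 0.6565 -0.1694] cloudz 0.051 25
side cork@ [0.6259 0.2409] cloudz 0.042 71
side cork@ [0.6203 0.3241] cloudz 0.043 80
side cork@ [0.6718 0.3981] cloudz 0.036 58
side tip@ [0.6295 0.213  0.1098] 65
side tip@ [0.6303 0.2552 0.1098] 70
at [0.5405 0.2365 0.1038] phi -0.1 -> [1.0, 2.0, 73.0] -0.1 op 0.498 t 89.95
```

Four corks are seated. Cork 5.

```bash
python3 -m crank '[[[0,1,25],0,128],[[0,1,50],0,128],[[0,1,66],0,128],[[0,1,73],0,128],[[0,1,73],0,128],[[0,1,73],0,128]]';python3 -m crank '[[[0,0,0],0,137],[[0,0,0],0,144],[[0,0,0],0,149],[[0,0,0],0,151],[[0,0,0],0,152],[[0,0,0],0,152],[[0,0,0],0,154],[[0,0,0],0,154],[[0,0,0],0,157],[[0,0,0],0,157]]' 20;python3 -m crank '[[[0,0,-20],0,157],[[0,0,-50],0,157],[[-5,-20,-72],0,157],[[-10,-60,-72],0,157],[[-15,-100,-72],0,157],[[-20,-145,-72],0,157],[[-29,-190,-72],0,157],[[-29,-235,-72],0,157],[[-29,-280,-72],0,157],[[-29,-320,-72],0,157]]';python3 -m crank '[[[0,-40,0],0,157],[[0,-56,0],0,157],[[0,-56,0],0,157],[[0,-56,0],0,157]]';python3 up.py|grep -v stain
```

```text
time: 90.55
eef_pos: [0.5412, 0.2388, 0.0318]
tcp_rot: [0.0, 1.0, 0.0, 0.001]
contact_force: [-0.1, -1.1, 0.1]
opening: 0.498
finger_force: 6.2
time: 91.55
eef_pos: [0.5405, 0.2388, 0.031]
tcp_rot: [-0.0, 1.0, 0.0, 0.0]
contact_force: [0.7, -0.0, -0.5]
opening: 0.403
finger_force: 20.0
time: 92.55
eef_pos: [0.569, -0.0831, 0.1026]
tcp_rot: [0.0, 1.0, 0.0, -0.0]
contact_force: [0.3, 0.5, -1.1]
opening: 0.402
finger_force: 20.3
time: 92.95
eef_pos: [0.5691, -0.1363, 0.1025]
tcp_rot: [-0.0, 1.0, 0.001, -0.0]
contact_force: [0.2, 0.2, 0.4]
opening: 0.406
finger_force: 20.3
tcp [ 0.5691 -0.1363  0.1025] ff 20.3 [0.2 0.2 0.4]
cork 163 u 245 248 d [83, 13, -6] x 79.0 89.0
cork 164 u 245 248 d [83, 13, -9] x 79.0 89.0
cork 165 u 245 248 d [84, 10, -14] x 80.0 88.0
cork 166 u 245 248 d [84, 11, -17] x 79.0 88.0
cork 167 u 245 248 d [84, 13, -20] x 78.0 88.0
cork 168 u 245 247 d [85, 14, -23] x 82.0 88.0
cork 173 u 248 250 d [83, -31, -60] x 80.0 87.0
```

```bash
python3 -m crank '[[[-1,-1,20],0,157],[[-1,-1,36],0,157],[[-1,-1,44],0,157],[[-1,-1,48],0,157],[[-1,-1,53],0,157],[[-1,-1,57],0,157],[[-1,-1,57],0,157]]';python3 -m crank '[[[0,0,2],0,157],[[0,0,4],0,157],[[0,0,4],0,157]]'
```

```text
time: 93.7
eef_pos: [0.5703, -0.1381, 0.0456]
tcp_rot: [-0.0, 1.0, 0.0, -0.0]
contact_force: [-0.2, -0.3, -1.1]
opening: 0.403
finger_force: 20.3
time: 94.0
eef_pos: [0.5704, -0.1382, 0.0418]
tcp_rot: [-0.0, 1.0, 0.0, -0.0]
contact_force: [-0.2, 0.2, -0.9]
opening: 0.402
finger_force: 20.3
```

```bash
python3 -m crank '[[[0,0,1],0,150],[[0,0,1],0,144],[[0,0,1],0,136],[[0,0,1],0,128],[[0,0,-20],0,128],[[0,0,-50],0,128],[[5,30,-62],0,128],[[10,75,-62],0,128],[[15,120,-62],0,128],[[20,165,-62],0,128]]';python3 -m crank '[[[5,45,0],0,128],[[10,90,0],0,128],[[16,135,0],0,128],[[16,180,0],0,128],[[16,225,0],0,128],[[16,265,0],0,128],[[16,288,0],0,128],[[16,294,0],0,128],[[16,294,0],0,128],[[16,294,0],0,128]]';python3 chk.py;python3 -c "
from h import *
go(.5342,.3212,.031,0)"
```

```text
time: 95.0
eef_pos: [0.5502, 0.0282, 0.1043]
tcp_rot: [0.0, 1.0, -0.0, 0.0]
contact_force: [0.3, 0.0, -0.7]
opening: 0.497
finger_force: 6.2
time: 96.0
eef_pos: [0.5343, 0.3199, 0.1037]
tcp_rot: [0.0, 1.0, -0.0, -0.0]
contact_force: [0.2, -0.1, -0.4]
opening: 0.496
finger_force: 6.2
tcp [0.5345 0.3195 0.1038] op 0.496 ff 6.2
top cork@ [ 0.6977 -0.1792] cloudz 0.054 37
top cork@ [ 0.6975 -0.1384] cloudz 0.052 39
top cork@ [ 0.6985 -0.0983] cloudz 0.053 41
top cork@ [ 0.6561 -0.1787] cloudz 0.053 39
top cork@ [ 0.6563 -0.1392] cloudz 0.054 40
side cork@ [ 0.6962 -0.1256] cloudz 0.051 111
side cork@ [ 0.6607 -0.1323] cloudz 0.051 17
side cork@ [0.6202 0.3245] cloudz 0.043 84
side cork@ [0.6714 0.3985] cloudz 0.036 54
side tip@ [0.6241 0.2964 0.1098] 78
side tip@ [0.6247 0.3386 0.1098] 83
at [0.5345 0.3195 0.1038] phi -0.1 -> [0.0, 2.0, 73.0] -0.1 op 0.496 t 96.1
```

Five corks are seated. Cork 6.

```bash
python3 -m crank '[[[0,1,25],0,128],[[0,1,50],0,128],[[0,1,66],0,128],[[0,1,73],0,128],[[0,1,73],0,128],[[0,1,73],0,128]]';python3 -m crank '[[[0,0,0],0,137],[[0,0,0],0,144],[[0,0,0],0,149],[[0,0,0],0,151],[[0,0,0],0,152],[[0,0,0],0,152],[[0,0,0],0,154],[[0,0,0],0,154],[[0,0,0],0,157],[[0,0,0],0,157]]' 20;python3 -m crank '[[[0,0,-20],0,157],[[0,0,-50],0,157],[[-5,-20,-72],0,157],[[-10,-60,-72],0,157],[[-15,-100,-72],0,157],[[-20,-145,-72],0,157],[[-30,-190,-72],0,157],[[-36,-235,-72],0,157],[[-36,-280,-72],0,157],[[-36,-320,-72],0,157]]';python3 -m crank '[[[0,-45,0],0,157],[[0,-85,0],0,157],[[0,-99,0],0,157],[[0,-99,0],0,157],[[0,-99,0],0,157]]';python3 up.py|grep -v stain
```

```text
time: 96.7
eef_pos: [0.5352, 0.3219, 0.0318]
tcp_rot: [0.0, 1.0, 0.0, 0.001]
contact_force: [-0.2, -0.1, 0.0]
opening: 0.498
finger_force: 6.2
time: 97.7
eef_pos: [0.5345, 0.3218, 0.031]
tcp_rot: [-0.0, 1.0, 0.0, 0.0]
contact_force: [0.3, -0.7, -0.3]
opening: 0.399
finger_force: 20.1
time: 98.7
eef_pos: [0.5702, -0.0002, 0.1028]
tcp_rot: [0.0, 1.0, 0.0, -0.0]
contact_force: [-0.5, 0.3, -2.0]
opening: 0.402
finger_force: 20.3
time: 99.2
eef_pos: [0.5702, -0.0963, 0.1025]
tcp_rot: [-0.0, 1.0, 0.001, -0.0]
contact_force: [-0.7, -0.1, -1.0]
opening: 0.402
finger_force: 20.3
tcp [ 0.5702 -0.0963  0.1025] ff 20.3 [-0.7 -0.1 -1. ]
cork 168 u 241 244 d [86, 14, -4] x 82.0 91.0
cork 169 u 241 259 d [77, 13, -7] x 38.0 91.0
cork 170 u 241 246 d [82, 10, -12] x 77.0 91.0
cork 171 u 240 246 d [85, 12, -14] x 77.0 96.0
cork 172 u 240 246 d [86, 10, -19] x 77.0 96.0
cork 173 u 240 245 d [87, 11, -22] x 80.0 95.0
cork 174 u 240 245 d [87, 9, -26] x 80.0 95.0
cork 178 u 244 247 d [84, -29, -57] x 81.0 91.0
cork 179 u 244 248 d [84, -30, -61] x 78.0 91.0
cork 180 u 245 248 d [81, -31, -65] x 78.0 87.0
```

```bash
python3 -m crank '[[[1,-1,20],0,157],[[1,-1,36],0,157],[[1,-1,44],0,157],[[1,-1,48],0,157],[[1,-1,53],0,157],[[1,-1,53],0,157]]'; python3 -m crank '[[[0,0,2],0,157],[[0,0,4],0,157],[[0,0,4],0,157]]'
```

```text
time: 99.85
eef_pos: [0.5693, -0.0979, 0.0495]
tcp_rot: [-0.0, 1.0, 0.0, -0.0]
contact_force: [0.2, -0.8, -0.7]
opening: 0.397
finger_force: 20.3
time: 100.15
eef_pos: [0.5695, -0.0983, 0.0459]
tcp_rot: [-0.0, 1.0, -0.0, 0.0]
contact_force: [-0.8, -0.0, -1.2]
opening: 0.4
finger_force: 20.3
```

```bash
python3 -m crank '[[[0,0,3],0,157],[[0,0,5],0,157],[[0,0,5],0,157],[[0,0,5],0,150],[[0,0,5],0,144],[[0,0,5],0,136],[[0,0,5],0,128],[[0,0,5],0,128],[[0,0,-20],0,128],[[0,0,-55],0,128]]';python3 -m crank '[[[20,40,0],0,128],[[45,80,0],0,128],[[70,120,0],0,128],[[95,160,0],0,128],[[120,200,0],0,128],[[139,240,0],0,128],[[139,280,0],0,128],[[139,310,0],0,128],[[139,316,0],0,128],[[139,316,0],0,128]]';python3 chk.py;python3 -c "
from h import *
from meas import btop
go(.43,.2175,.011,0);print(btop(cam('side'),(.66,-.14))[0],btop(cam('top'),(.66,-.14))[0])"
```

```text
time: 101.15
eef_pos: [0.5674, -0.0975, 0.0989]
tcp_rot: [-0.0, 1.0, 0.001, -0.003]
contact_force: [0.1, -0.9, -0.3]
opening: 0.498
finger_force: 6.2
time: 102.15
eef_pos: [0.4302, 0.2184, 0.1009]
tcp_rot: [-0.001, 1.0, -0.0, 0.0]
contact_force: [-0.2, 0.7, 0.1]
opening: 0.499
finger_force: 6.2
tcp [0.4304 0.217  0.1007] op 0.5 ff 6.2
top cork@ [ 0.6975 -0.1793] cloudz 0.053 36
top cork@ [ 0.6976 -0.1384] cloudz 0.052 39
top cork@ [ 0.699  -0.0983] cloudz 0.053 39
top cork@ [ 0.6561 -0.1784] cloudz 0.053 39
top cork@ [ 0.6565 -0.1393] cloudz 0.053 37
top cork@ [ 0.6554 -0.0986] cloudz 0.053 39
side cork@ [ 0.6959 -0.126 ] cloudz 0.051 110
side cork@ [ 0.6534 -0.1283] cloudz 0.051 118
side cork@ [0.6713 0.3987] cloudz 0.036 53
side tip@ [0.519  0.1936 0.1067] 68
side tip@ [0.5201 0.2359 0.1067] 71
at [0.4304 0.217  0.1007] phi -0.0 -> [0.0, 1.0, 90.0] -0.0 op 0.5 t 102.25
((660.877197265625, -144.17062377929688), (125.13251495361328, 161.58074951171875), 0.8875107765197754) ((660.9429321289062, -148.02142333984375), (142.34146118164062, 123.43022155761719), 89.26067352294922)
```

All six corks are seated and the board is home. Laying the tongs down.

```bash
python3 -m crank '[[[0,0,40],0,128],[[0,0,70],0,128],[[0,0,82],0,128],[[0,0,87],0,128],[[0,0,89],0,128],[[0,0,90],0,128],[[0,0,90],0,128],[[0,0,90],0,122],[[0,0,90],0,115],[[0,0,90],0,105]]';python3 -m crank '[[[0,0,0],0,60],[[0,0,0],0,0],[[0,0,0],0,0],[[0,0,0],0,0],[[0,0,0],0,0],[[0,0,-20],0,0],[[0,0,-60],0,0],[[0,0,-110],0,0],[[0,0,-150],0,0],[[0,0,-150],0,0]]';python3 -m crank '[[[0,-50,0],0,0],[[0,-100,0],0,0],[[0,-150,0],0,0],[[0,-200,0],0,0],[[0,-250,0],0,0],[[0,-250,0],0,0],[[0,-250,0],0,0]]';python3 - <<'E'
from h import *
from meas import tongs
print(np.round(get_state()['eef_pos'],3),get_state()['time'])
s=cam('side');print('side tongs',tongs(s,zpad=-.004))
P=cloud(s);im=s['frame'].astype(int)
m=(abs(P[...,0]-.43)<.03)&(abs(P[...,1]-.22)<.05)&(im.max(-1)<80)
print('grip z',P[m][:,2].max().round(3),np.median(P[m],axis=0).round(3))
m=(abs(P[...,0]-.52)<.03)&(abs(P[...,1]-.22)<.05)&(im[...,2]-im[...,1]>60)
print('tip',np.median(P[m],axis=0).round(3),P[m][:,2].max().round(3))
E
python3 chk.py | grep top; python3 -c "
from meas import *
print(btop(cam('top'),(.66,-.14))[0])"
```

```text
time: 103.35
eef_pos: [0.4308, 0.218, 0.0114]
tcp_rot: [-0.0, 1.0, 0.0, 0.001]
contact_force: [-0.2, -0.0, 0.5]
opening: 0.592
finger_force: 0.0
time: 104.35
eef_pos: [0.4346, 0.219, 0.1681]
tcp_rot: [-0.0, 1.0, 0.002, 0.007]
contact_force: [1.0, -0.0, 0.4]
opening: 1.0
finger_force: 0.0
time: 105.05
eef_pos: [0.4299, -0.0332, 0.16]
tcp_rot: [0.002, 1.0, 0.0, -0.001]
contact_force: [0.0, 0.9, -0.3]
opening: 1.002
finger_force: 0.0
[ 0.43  -0.033  0.16 ] 105.05
side tongs [[([0.52, 0.1951], 62), ([0.5205, 0.241], 66)], [([0.4355, 0.2005], 137), ([0.4347, 0.239], 154)]]
grip z 0.03 [0.434 0.238 0.02 ]
tip [0.52  0.241 0.02 ] 0.027
top cork@ [ 0.6972 -0.1795] cloudz 0.054 37
top cork@ [ 0.6975 -0.1384] cloudz 0.053 39
top cork@ [ 0.6988 -0.098 ] cloudz 0.053 40
top cork@ [ 0.6568 -0.1787] cloudz 0.054 36
top cork@ [ 0.6569 -0.1394] cloudz 0.054 38
top cork@ [ 0.6558 -0.0985] cloudz 0.054 38
top cork@ [0.6671 0.377 ] cloudz 0.036 10
((661.4375610351562, -147.59945678710938), (142.7474365234375, 122.9272232055664), 89.88954162597656)
```

```bash
python3 -c "
from plant import ctrl
print(ctrl.sign_off())"
```

```text
the job is handed in; nothing more can be done
None
```

The job is handed in at about 105 s: by my last camera measurements the board is home in the corner, all six corks stand in their own wells, stained end up, and the tongs lie flat on their pad; cork 3 toppled on the first try and had to be stood up again, and I viewed 15 pictures, one over the limit of 14.

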